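Cure the clay animals under the timer lamp

ROBOT

A 7-joint arm with a two-finger parallel gripper is mounted at the origin on the work surface. World frame = base frame: x ahead of the robot, y to its left, z up, the work surface at z = 0. Lengths are in m, angles in degrees, forces in N, time in s.
With the tool pointing down it reaches from about 0.35 to 0.9 m from the base axis. Payload 8.1 kg.
Tool frame: the origin (TCP) lies at the very end of the fingers, on their centre line; the grasp point (between the pads) lies behind it (bot.grasp_offset is the z of the grasp point in the tool frame, in m); z points along the fingers, y is the direction in which the jaws open and shut (so a half turn about z gives the same grasp; the last joint's range is limited). The gripper opens to 92 mm and grips with 3 to 60 N. Pads are 19 mm wide; open, the fingers measure 130 mm over their backs; the gripper's body (75 mm by 190 mm) begins 47 mm behind the grasp point.
Start: joints at [63.679, 24.895, 1.432, 90.138, -0.665, 64.973, -4.303], TCP at [0.218, -0.586, 0.227] pointing down, gripper open.
Joint ranges: [-149.89, 149.89], [-25.12, 119.58], [-72.63, 75.52], [4.76, 147.25], [-75.54, 255.54], [6.69, 114.76], [-157.13, 157.13]. Speed limits (degrees/s): [127.2, 127.2, 172.46, 172.46, 180, 180, 180].

INTERFACE

Orientations are given as a 3x3 rotation matrix whose columns are the frame's x, y, z axes.
In Python, from rig import bot, get_image, camera_params gives the robot as it stands.
- The arm moves only by the shell command python3 -m crank 'ROWS' [OPENING] [FORCE]. ROWS is JSON, a list that holds one entry, the list of rows, each a list of 6 numbers: the shift along the tool's x, y, z in mm, then the turn, a rotation vector about the tool's x, y, z in degrees. In form: [[[tx, ty, tz, rx, ry, rz], ...]]. A call has 1 to 20 rows; each row shifts and turns the pose as measured when the row begins, along the tool's axes as they then stand; what a row does not reach is not made up. A row lasts 1/8 s, in which the tool goes at most 62.5 mm and 10.7 degrees, less where a joint would pass 70% of its speed; a pose out of reach is approached as far as the arm can. A call is refused whole if a number of a shift passes 62.5 or a number of a turn 10.7, either way. A call with a gripper value outside its range is refused whole. OPENING is the opening, from -1 (shut) to 1 (fully open), so that 0 is half open, set as the call begins (- or left out, the last holds). The fingers move at their own pace and stop on an object; FORCE is the grip in N (left out, the last holds). Time passes only in rows, so rows that do not move let the fingers close. It gives the time, the measured TCP pose, the force and the opening at its end, in the units of the state.
- bot.read_state(): the state, without advancing time (a new reading comes with each control period).
- get_image(name): name is "side" or "top"; returns (picture, depth): 400x640x3 uint8, red, green, blue; 400x640 float32, m along the optical axis (not along the pixel's ray), 0 where there is no reading.
- camera_params(name): a dict with "fx", "fy", "cx", "cy" (pixels), "origin" and "orientation" of the camera in the world. Camera axes: x right, y down, z forward; pixel columns grow to the right and rows downward; lengths in m; the calibration is good to about 2 mm. A picture is of the moment at which its call begins. camera_params takes no time and is no camera call.
- bot.job_done(): hands the job in, once; it reports no verdict.
The state is a dict: "time": time; "joint_positions": joint angles; "joint_velocities": joint speeds; "tau": joint torques, N m; "ee_pos": TCP position; "eef_rot": TCP orientation; "ft_force": force on the tool from outside, world axes, zero at the start; "ft_torque": the same for the moment, N m; "gripper_width": finger opening in m.
Only numpy, scipy, OpenCV 4.12 (cv2) and the standard library are available. Lean on these libraries where they do the work, as an engineer would, in place of code of your own. Each camera call takes 0.05 s, during which the arm holds its last target. There are 200 camera calls.

TASK

Cure the little marbled clay animals that stand on the cork mat: draw the lamp's tray fully out, stand them all in it, push the tray fully home under the hood, turn the timer dial to the white index mark on its bezel and leave it there for at least three seconds. Then turn the dial back to off, and only then draw the tray out again and stand all the animals upright on the white drying board, and push the empty tray fully home. Never have the tray open while the dial is on, and leave the mug, the jar and the spatula where they are.

Things in the scene. Friction and masses are not known exactly. Their poses are not given: they have to be found in the camera images.
- lamp: Curing lamp, fixed: white tunnel-shaped hood 121 deep (x) x 290 wide (y) x 80 mm high, open at its front (-x, towards the robot) under a 19 mm roof whose underside is 61 mm up, on an aluminium base plate that reaches 220 mm in front of the origin. Origin: under the hood, on the bench, 50 mm behind the hood's front face (the hood spans x = -50 to 71 mm). Position and yaw vary.
- tray (a joint): Tray slide, m: 0 = fully home under the hood, 0.14 = fully out (stop) towards the lamp's -x. It starts anywhere from 0 to 0.06, moves with about 1.5 N and stays where it is left.
- tray_in (a point): Centre of the tray's inner floor (moves with the tray; axes as the lamp's; 12 mm above the bench; at x = -2.5 mm of the lamp when home). Shallow aluminium tray, outside 105 (x) x 224 (y) mm, with a lip 4 mm thick and only 5 mm high above the inner floor. Fully out, the tray is wholly in front of the hood, 40 mm clear of its front face.
- tray_bar (a point): Centre of the tray's black handle bar (moves with the tray): a level bar 12 thick (x) x 100 long (y) x 16 mm high, centred 70 mm above the bench and 115.5 mm in front (-x) of the tray's centre, on two steel uprights at y = +-40 mm (between them it is free below). 57 mm of free space between the bar and the tray's front edge.
- dial (a joint): Timer dial on the hood's roof, rad: 0 = off (stop; pointer towards the lamp's -x, at a small black dash on the roof), grows as it turns clockwise seen from above, up to 1.9. It starts at 0 to 0.08, turns with about 0.03 N m and stays where it is left.
- dial_grip (a point): On the dial's axis (at x = 10 mm, y = 0 of the lamp), 105 mm above the bench, at the height to grip. The dial is a black disc of 52 mm with its top 12 mm above the roof, carrying a finger bar 48 long x 13 wide, from 12 to 34 mm above the roof. The point's x axis lies along the bar, pointing away from the pointer end.
- dial_tip (a point): Pointer end of the dial's bar (white stripe), 26 mm from the axis, turns with the dial.
- bezel: Dark disc, 92 mm across and 2 mm thick, fixed on the roof around the dial's axis, with one raised white index mark 15 x 4 mm lying along the bezel's own -x axis, 30 to 45 mm from the centre (top 5 mm above the roof). Its origin is on the dial's axis, 80 mm above the bench. The mark's direction varies, 0.8 to 1.4 rad clockwise from off; on the mark, the dial's pointer points along the bezel's -x.
- mat: Cork mat, fixed, 150 (x) x 220 (y) x 6 mm, origin under its centre. The animals start on it. It lies on one side of the lamp and the drying board on the other; they may be swapped.
- board: White drying board on wooden battens, fixed, 150 (x) x 220 (y) mm, top 12 mm above the bench, origin under its centre.
- elephant: White clay elephant with blue streaks, about 66 long (x, head to +x) x 30 wide (y; ears 50 mm wide at x = 18 to 21 mm) x 39 mm high, 60 g. Flat-sided body 30 mm wide, 33 mm high from x = -27 to 17 mm. Origin under it, z up. May be absent.
- tortoise: White clay tortoise with a blue domed shell, round upright-sided body 40 mm across and 24 mm high, dome (no grip) to 34 mm, head to 33 mm at +x, 60 g. Origin under the shell's centre, z up. May be absent.
- hippo: White clay hippo with blue streaks, 59 long (x, head to +x) x 34 wide (y) x 30 mm high, 60 g. Flat-sided body 34 mm wide from x = -27 to 15 mm. Origin under it, z up. May be absent.
- mug: White mug, 76 mm across, 90 mm high, beyond the left board; origin under its centre. Leave alone.
- jar: Glass jar, 56 mm across, 70 mm high, beyond the right board; origin under its centre. Leave alone.
- spatula: Modelling spatula, 180 mm long, lying on the bench beyond the right board. Leave alone.
There are look-alikes about, which are no part of the job. Leave any pink look-alike of the hippo alone.

How it is judged (in metres and radians):
On the way, in this order (a step that is already met when the one before it is completed fails the run):
1. the tray is drawn out and every animal present is in it (value of joint tray above 0.12 m and x of elephant in the frame of tray_in between -0.05 and 0.05 m and y of elephant in the frame of tray_in between -0.108 and 0.108 m and z of elephant in the frame of tray_in between -0.006 and 0.012 m and x of tortoise in the frame of tray_in between -0.05 and 0.05 m and y of tortoise in the frame of tray_in between -0.108 and 0.108 m and z of tortoise in the frame of tray_in between -0.006 and 0.012 m and x of hippo in the frame of tray_in between -0.05 and 0.05 m and y of hippo in the frame of tray_in between -0.108 and 0.108 m and z of hippo in the frame of tray_in between -0.006 and 0.012 m), for 0.2 s.
2. the tray is fully home with the animals in it (value of joint tray below 0.008 m and x of elephant in the frame of tray_in between -0.05 and 0.05 m and y of elephant in the frame of tray_in between -0.108 and 0.108 m and z of elephant in the frame of tray_in between -0.006 and 0.012 m and x of tortoise in the frame of tray_in between -0.05 and 0.05 m and y of tortoise in the frame of tray_in between -0.108 and 0.108 m and z of tortoise in the frame of tray_in between -0.006 and 0.012 m and x of hippo in the frame of tray_in between -0.05 and 0.05 m and y of hippo in the frame of tray_in between -0.108 and 0.108 m and z of hippo in the frame of tray_in between -0.006 and 0.012 m), for 0.2 s.
3. the dial's pointer is on the index mark for 2 s, tray home (value of joint tray below 0.008 m and x of dial_tip in the frame of bezel below -0.01 m and y of dial_tip in the frame of bezel between -0.0032 and 0.0032 m), for 2 s.
4. the dial is back at off, tray still home (value of joint tray below 0.008 m and value of joint dial below 0.15 rad), for 0.2 s.
At the end, for the whole second after the job is handed in: Every animal present stands upright (within 0.2 rad) and at rest on the drying board with its origin over the board; the dial is off (below 0.15 rad) and the tray fully home (within 8 mm) (all of step 4 and x of elephant in the frame of board between -0.075 and 0.075 m and y of elephant in the frame of board between -0.11 and 0.11 m and z of elephant in the frame of board between 0.006 and 0.018 m and angle between each of elephant, tortoise, hippo's own z axis and vertical below 0.2 rad and linear speed of each of elephant, tortoise, hippo below 0.02 m/s and x of tortoise in the frame of board between -0.075 and 0.075 m and y of tortoise in the frame of board between -0.11 and 0.11 m and z of tortoise in the frame of board between 0.006 and 0.018 m and x of hippo in the frame of board between -0.075 and 0.075 m and y of hippo in the frame of board between -0.11 and 0.11 m and z of hippo in the frame of board between 0.006 and 0.018 m); the robot touches nothing.
It fails at once if the tray is more than 30 mm open while the dial is on (past 0.4 rad) (value of joint tray above 0.03 m and value of joint dial above 0.4 rad).
It fails at once if the mug is moved more than 30 mm (distance of mug from where it was at the start of the episode above 0.03 m).
It fails at once if the jar is moved more than 30 mm (distance of jar from where it was at the start of the episode above 0.03 m).
It fails at once if the spatula is moved more than 30 mm (distance of spatula from where it was at the start of the episode above 0.03 m).
Of elephant, tortoise, hippo only 2 to 3 are there at a start; the rules pass over those that are not, and their reading is None.
At some moment in a run one of elephant, tortoise, hippo may be knocked a few centimetres aside while the robot is not near it.
Once in a run the grip may slacken for a moment while it holds something.
It also fails if it takes over 210 s, if anything falls off the work surface, if the arm or the gripper's body presses on something with over 40 N, if the wrist force passes 120 N, or if a joint passes its speed limit or range.

## Working session

There is one attempt and no reset: what is moved stays moved. The work goes in short steps, Python scripts to look and compute and a shell command to move; the robot and the scene stay as the last step left them, time stands still between calls to the robot, and variables do not carry over. Pictures are saved under pics/ and viewed, about 12 in all and at most 16, crops included, and the job is handed in when it is done.

```bash
mkdir -p pics; ls; cat > h.py <<'E'
import numpy as np, cv2
from rig import bot, get_image, camera_params
def cloud(name):
    im,d=get_image(name); p=camera_params(name)
    v,u=np.mgrid[:400,:640]
    c=np.stack([(u-p['cx'])/p['fx']*d,(v-p['cy'])/p['fy']*d,d],-1)
    return im,d,c@np.array(p['orientation']).T+np.array(p['origin'])
def save(n,im,crop=None,s=1):
    if crop: im=im[crop[1]:crop[3],crop[0]:crop[2]]
    cv2.imwrite('pics/'+n,cv2.resize(im,None,fx=s,fy=s,interpolation=cv2.INTER_CUBIC)[:,:,::-1])
E
python3 - <<'E'
from h import *
for n in('top','side'):
    im,d,P=cloud(n); save(n+'0.png',im,s=1.25); np.savez(n+'0.npz',im=im,P=P,d=d)
    print(n,{k:np.round(v,3).tolist() for k,v in camera_params(n).items()})
s=bot.read_state(); print(s, bot.grasp_offset)
E
```

```text
pics
top {'fx': 447.695, 'fy': 447.695, 'cx': 322.306, 'cy': 203.374, 'origin': [0.364, 0.067, 1.219], 'orientation': [[-0.014, -0.987, 0.162], [-1.0, 0.012, -0.011], [0.009, -0.163, -0.987]]}
side {'fx': 468.617, 'fy': 468.617, 'cx': 321.144, 'cy': 194.161, 'origin': [0.391, 1.034, 0.941], 'orientation': [[-0.987, -0.108, 0.118], [-0.16, 0.644, -0.748], [0.005, -0.757, -0.653]]}
{'time': 0.1, 'joint_positions': array([63.67883307, 24.93200419,  1.43148176, 90.18496894, -0.66350193,
       64.97216859, -4.30445319]), 'joint_velocities': array([ 0.01118748, -0.09130104, -0.04512968, -0.12007858,  0.03532037,
       -0.07188945, -0.01465048]), 'tau': array([ 3.27663634e-03, -6.69128823e+01,  9.88080092e-01, -3.15146506e+01,
       -6.05759583e-02,  3.73555126e-02,  3.98945645e-05]), 'ee_pos': array([ 0.21807011, -0.5852299 ,  0.22602121]), 'eef_rot': array([[ 9.37056493e-01,  3.49177220e-01, -6.31187378e-04],
       [ 3.49177758e-01, -9.37055655e-01,  1.26222376e-03],
       [-1.50717919e-04, -1.40317156e-03, -9.99999004e-01]]), 'ft_force': array([-0.73311259,  0.01794866, -0.74666915]), 'ft_torque': array([ 0.00341044, -0.02836936, -0.0156868 ]), 'gripper_width': 0.09131399674345661} -0.0188
```

View pics/top0.png

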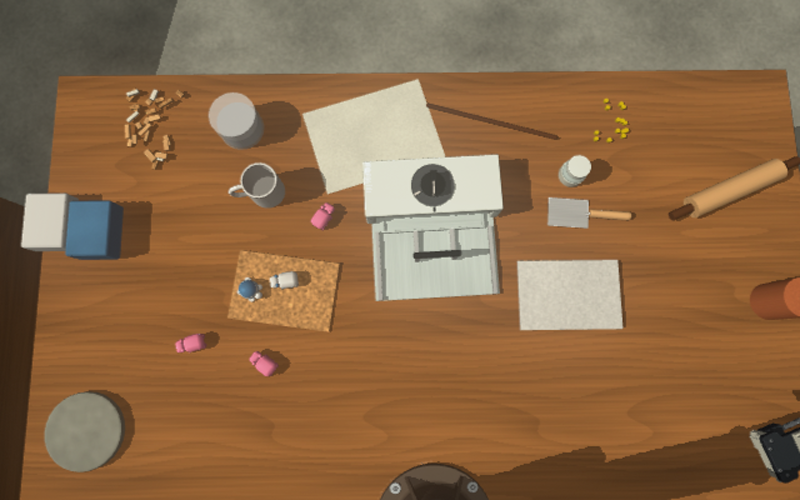

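View pics/side0.png

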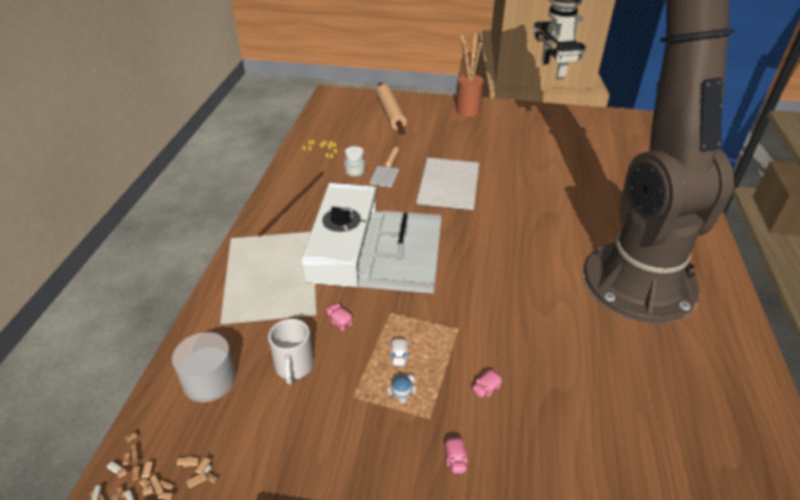

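The top view shows the cork mat at about (285,290) with two animals: blue-shelled tortoise (248,289) and a white animal (287,280). Three pink hippo look-alikes are at (322,215), (190,343) and (264,363). The lamp is at (430,190), the tray bar at (437,254) and the board at (570,295). I'll enlarge the mat and the dial.

```bash
python3 - <<'E'
from h import *
t=np.load('top0.npz')['im'];s=np.load('side0.npz')['im']
a=cv2.resize(t[200:265,180:275],(570,390),interpolation=3)
b=cv2.resize(t[120:250,285:405],(360,390),interpolation=3)
c=cv2.resize(s[250:340,280:370],(390,390),interpolation=3)
cv2.imwrite('pics/c0.png',cv2.resize(np.hstack([a,b,c])[:,:,::-1],None,fx=.6,fy=.6,interpolation=3))
cv2.imwrite('pics/c1.png',np.vstack([np.hstack([a[:,:400],c]),np.hstack([cv2.resize(t[120:185,285:405],(790,428)[::1]) ])])[:590,:,::-1])
P=np.load('top0.npz')['P']
for n,(u,v) in dict(roofTL=(293,128),roofBL=(296,172),roofTR=(400,126),roofBR=(400,168),dial=(346,148),bar=(350,203),board=(456,236),mat=(226,232),anim=(230,224),tort=(198,231)).items(): print(n,P[v,u].round(3))
E
```

```text
roofTL [0.781 0.134 0.003]
roofBL [0.635 0.122 0.081]
roofTR [ 0.785 -0.17   0.   ]
roofBR [ 0.645 -0.152  0.071]
dial [ 0.686 -0.007  0.12 ]
bar [ 0.551 -0.017  0.079]
board [ 0.468 -0.306  0.015]
mat [0.488 0.316 0.006]
anim [0.506 0.3   0.036]
tort [0.488 0.382 0.043]
```

View pics/c1.png

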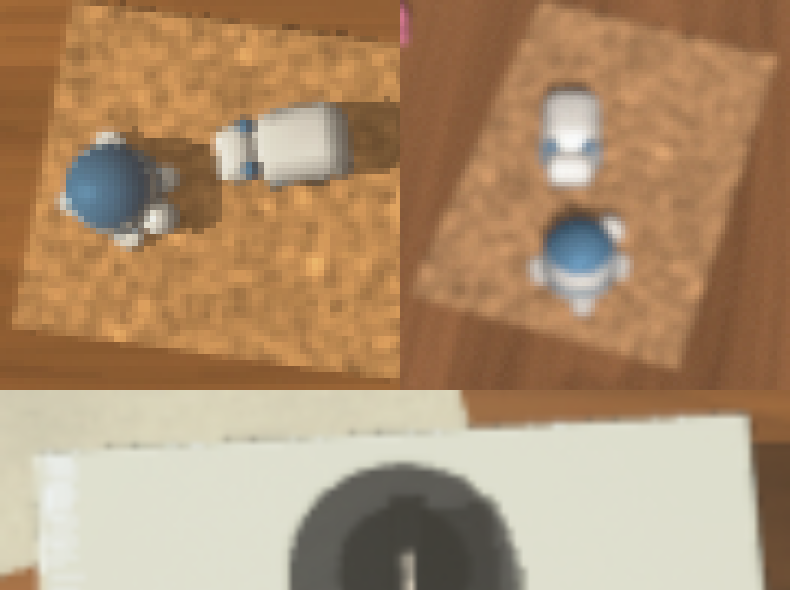

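```bash
cat > m.py <<'E'
from h import *
def onplane(name,uv,z):
    p=camera_params(name);uv=np.atleast_2d(uv)
    r=np.c_[(uv[:,0]-p['cx'])/p['fx'],(uv[:,1]-p['cy'])/p['fy'],np.ones(len(uv))]@np.array(p['orientation']).T
    o=np.array(p['origin']); return (o+r*((z-o[2])/r[:,2])[:,None])[:,:2]
def rect(mask,z,name='top'):
    m=mask.astype(np.uint8); n,l,st,_=cv2.connectedComponentsWithStats(m)
    k=1+np.argmax(st[1:,4]); v,u=np.nonzero(l==k)
    w=onplane(name,np.c_[u,v],z)
    (c,s,a)=cv2.minAreaRect((w*1000).astype(np.float32)); 
    return np.round(c,1),np.round(s,1),round(a,2),len(u)
E
python3 - <<'E'
from m import *
t=np.load('top0.npz');im,P=t['im'].astype(int),t['P']
x,y,z=P[...,0],P[...,1],P[...,2]; g=im.sum(2)/3; R,G,B=im[...,0],im[...,1],im[...,2]
v,u=np.mgrid[:400,:640]
def box(a,b,c,d): return (u>=a)&(u<c)&(v>=b)&(v<d)
roof=(abs(z-.08)<.014)&box(280,110,412,180)
print('roof',rect(cv2.morphologyEx(roof.astype(np.uint8),cv2.MORPH_CLOSE,np.ones((25,25))),.08))
bez=(g<120)&box(322,125,370,172); print('bezel',rect(bez,.082))
print('bar',rect((g<80)&box(320,190,380,212),.078))
print('board',rect((R-B<45)&(g>140)&box(405,200,510,270),.012))
print('mat',rect(cv2.morphologyEx(((R-B>60)&(g>95)&box(178,195,278,270)).astype(np.uint8),cv2.MORPH_CLOSE,np.ones((15,15))),.006))
print('hip',rect((abs(R-B)<45)&(g>110)&box(213,210,240,240),.03))
print('shell',rect((B-R>25)&box(185,215,212,245),.036))
print('tray',rect((R-B<40)&(g>120)&box(296,180,402,245),.017))
# white on bezel/dial
w=(g>150)&box(328,130,364,166); n,l,st,c=cv2.connectedComponentsWithStats(w.astype(np.uint8))
for i in range(1,n): print(st[i],c[i].round(1),onplane('top',c[i],.085).round(4))
d=cv2.resize(t['im'][120:180,315:380],(585,540),interpolation=3)
cv2.imwrite('pics/d.png',d[:,:,::-1])
E
```

```text
roof (array([696.8,  -9.4]), array([123.8, 289.5]), 2.67, 4995)
bezel (array([699.1,  -9.7]), array([88.5, 89.6]), 44.74, 874)
bar (array([551.4, -15.8]), array([13.3, 96.2]), 1.82, 174)
board (array([ 470.5, -304.9]), array([221.7, 149.2]), 89.3, 4490)
mat (array([489. , 313.6]), array([274.7, 201.5]), 89.31, 7500)
hip (array([506.3, 311.6]), array([32.8, 55.7]), 8.84, 223)
shell (array([488.1, 389.6]), array([31.4, 26.7]), 26.56, 107)
tray (array([549.3, -15.1]), array([165.1, 267. ]), 1.99, 5429)
[328 130  36  36 291] [340.5 143.4] [[0.7093 0.0048]]
[347 145   1  10  10] [347.  149.5] [[ 0.6926 -0.0121]]
[348 152  16  14  76] [358.8 161.7] [[ 0.6593 -0.0421]]
```

View pics/d.png

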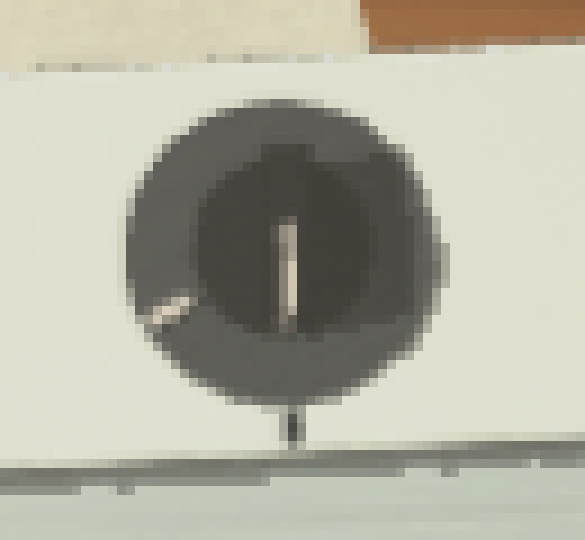

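The dial reads near off. The white mark is at crop (172,311), about 60° clockwise of the dash. The white animal is the hippo, since its top is 30 mm above the mat and it has no big ears. No elephant is present. I'll work out the approach to the bar.

```bash
cat > go.py <<'E'
import sys,numpy as np
from rig import bot
from scipy.spatial.transform import Rotation as Ro
# go.py x y z psi : what is left to go (psi: jaw axis heading, tool down)
x,y,z,psi=map(float,sys.argv[1:5]); s=bot.read_state(); R=np.array(s['eef_rot']); p=np.radians(psi)
T=np.array([[-np.sin(p),np.cos(p),0],[np.cos(p),np.sin(p),0],[0,0,-1]]).T
# columns: tool x at psi+90, tool y at psi
d=np.array([x,y,z])-s['ee_pos']
print('t',round(s['time'],1),'pos',np.round(s['ee_pos'],4),'psi',np.degrees(np.arctan2(R[1,1],R[0,1])).round(2),'w',round(s['gripper_width'],4),'F',np.round(s['ft_force'],1),'j7',round(s['joint_positions'][6],0))
print('rotvec now->target (tool deg)',np.degrees(Ro.from_matrix(R.T@T).as_rotvec()).round(2))
print('shift after turn (mm)',(T.T@d*1000).round(1),' shift now',(R.T@d*1000).round(1))
E
python3 go.py 0.5515 -0.0157 0.12 2.4
python3 - <<'E'
from m import *
m=onplane('top',[[333.6,154.05]],.085)[0]; im=np.load('top0.npz')['im']
c=np.array([.6985,-.0097]); d=m-c; print(m,np.degrees(np.arctan2(d[1],d[0])), np.hypot(*d))
# tip stripe line direction at z .114
for v in (146,150,155): print(onplane('top',[[346.6,v]],.114))
E
```

```text
t 0.1 pos [ 0.2181 -0.5852  0.226 ] psi -69.56 w 0.0913 F [-0.7  0.  -0.7] j7 -4.0
rotvec now->target (tool deg) [-7.000e-02 -4.000e-02 -7.196e+01]
shift after turn (mm) [555.1 357.  106. ]  shift now [ 511.3 -417.1  106.5]
[0.68064539 0.02327793] 118.43159180821031 0.03750108029017187
[[ 0.69341246 -0.00922007]]
[[ 0.68284094 -0.00898237]]
[[ 0.66967111 -0.00868624]]
```

```bash
python3 -m crank '[[[0,0,0,0,0,-10.28],[0,0,0,0,0,-10.28],[0,0,0,0,0,-10.28],[0,0,0,0,0,-10.28],[0,0,0,0,0,-10.28],[0,0,0,0,0,-10.28],[0,0,0,0,0,-10.28],[50.5,32.5,0,0,0,0],[50.5,32.5,0,0,0,0],[50.5,32.5,0,0,0,0],[50.5,32.5,0,0,0,0],[50.5,32.5,0,0,0,0],[50.5,32.5,0,0,0,0],[50.5,32.5,0,0,0,0],[50.5,32.5,0,0,0,0],[50.5,32.5,0,0,0,0],[50.5,32.5,0,0,0,0]]]' 0 30; python3 go.py 0.5515 -0.0157 0.12 2.4
```

```text
time: 2.22
ee_pos: [0.5035, -0.0421, 0.2226]
eef_rot: [[-0.073, 0.997, -0.006], [0.997, 0.074, 0.007], [0.008, -0.005, -1.0]]
ft_force: [0.8, -0.8, 0.1]
gripper_width: 0.0461
t 2.2 pos [ 0.5035 -0.0421  0.2226] psi 4.22 w 0.0461 F [ 0.8 -0.8  0.1] j7 -7.0
rotvec now->target (tool deg) [-0.32 -0.44  1.82]
shift after turn (mm) [ 24.3  49.1 102.6]  shift now [ 22.   50.4 102.5]
```

```bash
python3 -m crank '[[[22,50.4,0,-0.3,-0.4,1.8],[0,0,45,0,0,0],[0,0,45,0,0,0],[0,0,10,0,0,0],[0,0,0,0,0,0]]]'; python3 go.py 0.5515 -0.0157 0.053 2.4; python3 - <<'E'
from m import *
im,d,P=cloud('top'); save('bar1.png',im,(270,120,430,260),3)
E
```

```text
time: 2.85
ee_pos: [0.5559, -0.0083, 0.1207]
eef_rot: [[-0.05, 0.999, 0.002], [0.999, 0.05, 0.003], [0.003, 0.002, -1.0]]
ft_force: [0.4, -0.2, -0.0]
gripper_width: 0.0462
t 2.9 pos [ 0.5559 -0.0083  0.1207] psi 2.85 w 0.0462 F [ 0.4 -0.2 -0. ] j7 -18.0
rotvec now->target (tool deg) [ 0.11 -0.19  0.45]
shift after turn (mm) [-7.2 -4.7 67.7]  shift now [-7.4 -4.9 67.7]
```

View pics/bar1.png

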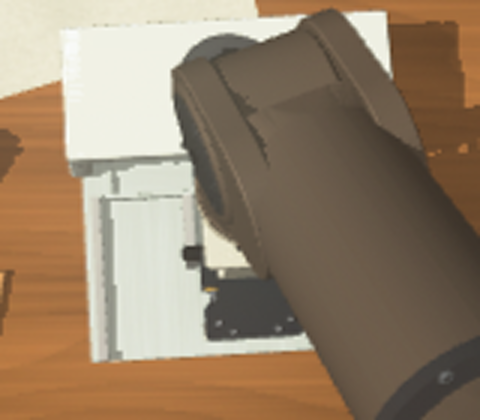

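The arm hides the bar, as expected, but the numbers are clear. I'll descend and grip.

```bash
python3 -m crank '[[[-7.4,-4.9,0,0.1,-0.2,0.4],[0,0,0,0,0,0],[0,0,30,0,0,0],[0,0,30,0,0,0],[0,0,4,0,0,0],[0,0,0,0,0,0]]]'; python3 go.py 0.5515 -0.0157 0.053 2.4; python3 -m crank '[[[0,0,0,0,0,0],[0,0,0,0,0,0],[0,0,0,0,0,0],[0,0,0,0,0,0]]]' -1 25;python3 go.py 0.4312 -0.0207 0.053 2.4
```

```text
time: 3.65
ee_pos: [0.5562, -0.0182, 0.0632]
eef_rot: [[-0.039, 0.999, 0.013], [0.999, 0.039, -0.002], [-0.002, 0.013, -1.0]]
ft_force: [-0.2, 1.0, 0.7]
gripper_width: 0.0457
t 3.6 pos [ 0.5562 -0.0182  0.0632] psi 2.21 w 0.0457 F [-0.2  1.   0.7] j7 -21.0
rotvec now->target (tool deg) [ 0.72  0.14 -0.19]
shift after turn (mm) [ 2.7 -4.6 10.2]  shift now [ 2.7 -4.8 10.1]
time: 4.15
ee_pos: [0.5573, -0.0181, 0.0658]
eef_rot: [[-0.038, 0.999, 0.016], [0.999, 0.038, -0.002], [-0.003, 0.016, -1.0]]
ft_force: [-0.5, 1.1, -4.9]
gripper_width: 0.0119
t 4.2 pos [ 0.5573 -0.0181  0.0658] psi 2.19 w 0.0119 F [-0.5  1.1 -4.9] j7 -21.0
rotvec now->target (tool deg) [ 0.9   0.16 -0.21]
shift after turn (mm) [   2.7 -126.1   12.8]  shift now [   2.3 -126.3   10.8]
```

```bash
python3 -m crank '[[[0,-14,0,0,0,0],[0,-14,0,0.3,0,0],[0,-14,0,0.3,0,0],[0,-14,0,0.3,0,0],[0,-14,0,0,0,0],[0,-14,0,0,0,0],[0,-14,0,0,0,0],[0,-10,0,0,0,0],[0,-8,0,0,0,0],[0,-5,0,0,0,0],[0,-5,0,0,0,0],[0,-5,0,0,0,0],[0,-5,0,0,0,0]]]';python3 go.py 0.4312 -0.0207 0.053 2.4
```

```text
time: 5.78
ee_pos: [0.4308, -0.0237, 0.0664]
eef_rot: [[-0.036, 0.999, 0.032], [0.999, 0.036, 0.004], [0.003, 0.032, -0.999]]
ft_force: [22.6, -4.3, -30.1]
gripper_width: 0.0117
t 5.8 pos [ 0.4308 -0.0237  0.0664] psi 2.08 w 0.0117 F [ 22.6  -4.3 -30.1] j7 -22.0
rotvec now->target (tool deg) [ 1.85 -0.14 -0.32]
shift after turn (mm) [ 3.   0.5 13.4]  shift now [ 3.   0.1 13.4]
```

```bash
python3 -m crank '[[[0,0,0,0,0,0],[0,0,0,0,0,0],[0,0,-20,0,0,0],[0,0,-50,1,0,0],[0,0,-50,0.8,0,0],[0,0,-30,0,0,0]]]' 0; python3 go.py 0.5063 0.3116 0.10 8.8
```

```text
time: 6.52
ee_pos: [0.423, -0.0225, 0.2175]
eef_rot: [[-0.038, 0.999, -0.013], [0.999, 0.039, 0.005], [0.006, -0.012, -1.0]]
ft_force: [1.2, -0.3, -1.5]
gripper_width: 0.0454
t 6.5 pos [ 0.423  -0.0225  0.2175] psi 2.21 w 0.0454 F [ 1.2 -0.3 -1.5] j7 -9.0
rotvec now->target (tool deg) [-0.69 -0.38 -6.59]
shift after turn (mm) [317.4 133.4 117.5]  shift now [330.   97.6 118.2]
```

```bash
cat > meas.py <<'E'
from m import *
im,d,P=cloud('top'); im=im.astype(int); z=P[...,2]; g=im.sum(2)/3; R,G,B=im[...,0],im[...,1],im[...,2]
v,u=np.mgrid[:400,:640]
def box(a,b,c,d): return (u>=a)&(u<c)&(v>=b)&(v<d)
print('hip',rect((abs(R-B)<45)&(g>110)&box(205,205,245,245),.032))
print('shell',rect((B-R>25)&box(180,210,250,260),.036))
print('bar',rect((g<80)&box(310,190,390,270),.078))
E
python3 meas.py; python3 -m crank '[[[0,0,0,-0.6,-0.4,-6.6],[52.5,22,0,0,0,0],[52.5,22,0,0,0,0],[52.5,22,0,0,0,0],[52.5,22,0,0,0,0],[52.5,22,0,0,0,0],[40,22,0,0,0,0],[0,0,0,0,0,0],[0,0,0,0,0,0]]]' 0.3 20;  python3 go.py 0.507 0.306 0.10 8.8
```

```text
hip (array([506.2, 310.4]), array([32.8, 57.1]), 8.84, 228)
shell (array([489.1, 388.4]), array([30.7, 27.5]), 45.43, 110)
bar (array([482., -65.]), array([162.1, 117.7]), 3.65, 552)
time: 7.7
ee_pos: [0.5047, 0.3044, 0.216]
eef_rot: [[-0.154, 0.988, -0.005], [0.988, 0.154, -0.007], [-0.006, -0.006, -1.0]]
ft_force: [0.4, -1.1, -0.8]
gripper_width: 0.0599
t 7.7 pos [0.5047 0.3044 0.216 ] psi 8.85 w 0.0599 F [ 0.4 -1.1 -0.8] j7 -45.0
rotvec now->target (tool deg) [-0.37  0.36  0.05]
shift after turn (mm) [  1.2   2.5 116. ]  shift now [  1.9   3.3 116. ]
```

```bash
python3 -m crank '[[[2,3,50,-0.4,0.4,0],[0,0,50,0,0,0],[0,0,45,0,0,0],[0,0,15,0,0,0],[0,0,0,0,0,0]]]';  python3 go.py 0.507 0.306 0.012 8.8
```

```text
time: 8.32
ee_pos: [0.5083, 0.3003, 0.0543]
eef_rot: [[-0.147, 0.989, 0.003], [0.989, 0.147, -0.001], [-0.002, 0.003, -1.0]]
ft_force: [-0.5, -0.3, 1.2]
gripper_width: 0.0599
t 8.3 pos [0.5083 0.3003 0.0543] psi 8.48 w 0.0599 F [-0.5 -0.3  1.2] j7 -52.0
rotvec now->target (tool deg) [ 0.18  0.1  -0.32]
shift after turn (mm) [ 5.8 -0.4 42.3]  shift now [ 5.9 -0.6 42.2]
```

```bash
python3 -m crank '[[[6,0,20,0.2,0,-0.3],[0,0,15,0,0,0],[0,0,8,0,0,0],[0,0,2,0,0,0],[0,0,0,0,0,0]]]';  python3 go.py 0.507 0.306 0.012 8.8
```

```text
time: 8.95
ee_pos: [0.5097, 0.3079, 0.0102]
eef_rot: [[-0.152, 0.988, 0.005], [0.988, 0.152, 0.001], [0.0, 0.005, -1.0]]
ft_force: [-0.4, -0.3, 0.7]
gripper_width: 0.0594
t 8.9 pos [0.5097 0.3079 0.0102] psi 8.75 w 0.0594 F [-0.4 -0.3  0.7] j7 -54.0
rotvec now->target (tool deg) [ 0.27 -0.02 -0.05]
shift after turn (mm) [-1.5 -2.9 -1.8]  shift now [-1.5 -2.9 -1.8]
```

```bash
python3 -m crank '[[[-1,-3,0,0,0,0],[0,0,0,0,0,0],[0,0,0,0,0,0],[0,0,0,0,0,0],[0,0,-15,0,0,0],[0,0,-30,0,0,0],[0,0,-30,0,0,0],[0,0,-30,0,0,0],[0,0,0,0,0,0]]]' -1 30;  python3 go.py 0.5442 0.0286 0.10 -87.6
```

```text
time: 10.07
ee_pos: [0.5064, 0.3071, 0.1233]
eef_rot: [[-0.153, 0.988, 0.007], [0.988, 0.153, 0.003], [0.002, 0.007, -1.0]]
ft_force: [0.6, -0.3, -1.4]
gripper_width: 0.0336
t 10.1 pos [0.5064 0.3071 0.1233] psi 8.8 w 0.0336 F [ 0.6 -0.3 -1.4] j7 -49.0
rotvec now->target (tool deg) [ 0.21 -0.43 96.4 ]
shift after turn (mm) [ 26.1 279.8  23.3]  shift now [-281.    -5.4   22.7]
```

```bash
python3 -m crank '[[[-46,0,0,0,0,0],[-46,0,0,0,0,0],[-46,0,0,0,0,0],[-46,0,0,0,0,0],[-46,0,0,0,0,0],[-46,0,0,0,0,0],[0,0,0,0,0,10.6],[0,0,0,0,0,10.6],[0,0,0,0,0,10.6],[0,0,0,0,0,10.6],[0,0,0,0,0,10.6],[0,0,0,0,0,10.6],[0,0,0,0,0,10.6],[0,0,0,0,0,10.6],[0,0,0,0,0,10.6],[0,0,0,0,0,0]]]';  python3 go.py 0.537 0.0289 0.05 -87.6
```

```text
time: 12.08
ee_pos: [0.5437, 0.0236, 0.1189]
eef_rot: [[0.999, 0.043, -0.004], [0.043, -0.999, 0.003], [-0.003, -0.004, -1.0]]
ft_force: [-0.9, 0.3, -0.6]
gripper_width: 0.0341
t 12.1 pos [0.5437 0.0236 0.1189] psi -87.52 w 0.0341 F [-0.9  0.3 -0.6] j7 -103.0
rotvec now->target (tool deg) [-0.2   0.19  0.08]
shift after turn (mm) [-6.5 -5.6 68.9]  shift now [-6.3 -5.4 69. ]
```

```bash
python3 -m crank '[[[-6,-5.5,0,-0.2,0.2,0],[0,0,35,0,0,0],[0,0,30,0,0,0],[0,0,0,0,0,0]]]';  python3 go.py 0.537 0.0289 0.0175 -87.6
```

```text
time: 12.58
ee_pos: [0.536, 0.0306, 0.053]
eef_rot: [[0.998, 0.058, 0.001], [0.058, -0.998, 0.001], [0.001, -0.001, -1.0]]
ft_force: [0.4, 0.6, 1.0]
gripper_width: 0.0339
t 12.6 pos [0.536  0.0306 0.053 ] psi -86.67 w 0.0339 F [0.4 0.6 1. ] j7 -105.0
rotvec now->target (tool deg) [-0.04 -0.05  0.93]
shift after turn (mm) [ 0.9  1.8 35.5]  shift now [ 0.8  1.8 35.5]
```

```bash
python3 -m crank '[[[0,1,18,0,0,0.9],[0,0,12,0,0,0],[0,0,4,0,0,0],[0,0,1,0,0,0],[0,0,0,0,0,0]]]';  python3 go.py 0.537 0.0289 0.0175 -87.6
```

```text
time: 13.2
ee_pos: [0.5382, 0.0309, 0.0211]
eef_rot: [[0.999, 0.048, 0.006], [0.048, -0.999, 0.002], [0.006, -0.002, -1.0]]
ft_force: [-0.5, 0.4, -0.8]
gripper_width: 0.0341
t 13.2 pos [0.5382 0.0309 0.0211] psi -87.23 w 0.0341 F [-0.5  0.4 -0.8] j7 -107.0
rotvec now->target (tool deg) [-0.1  -0.33  0.37]
shift after turn (mm) [-1.3  2.   3.6]  shift now [-1.3  2.   3.6]
```

```bash
python3 -m crank '[[[0,0,3,0,0,0],[0,0,1.5,0,0,0],[0,0,0.5,0,0,0]]]';  python3 go.py 0.537 0.0289 0.0175 -87.6; python3 -m crank '[[[0,0,0,0,0,0],[0,0,0,0,0,0],[0,0,0,0,0,0],[0,0,-30,0,0,0],[0,0,-50,0,0,0],[0,0,-50,0,0,0],[0,0,0,0,0,0]]]' 0.2; python3 go.py 0.489 0.388 0.15 -32
```

```text
time: 13.58
ee_pos: [0.5392, 0.031, 0.0172]
eef_rot: [[0.999, 0.048, 0.008], [0.048, -0.999, 0.002], [0.008, -0.002, -1.0]]
ft_force: [-1.5, 0.3, 9.2]
gripper_width: 0.0336
t 13.6 pos [0.5392 0.031  0.0172] psi -87.23 w 0.0336 F [-1.5  0.3  9.2] j7 -107.0
rotvec now->target (tool deg) [-0.1  -0.45  0.37]
shift after turn (mm) [-2.3  2.  -0.3]  shift now [-2.3  2.  -0.4]
time: 14.45
ee_pos: [0.5377, 0.0307, 0.1501]
eef_rot: [[0.999, 0.049, 0.006], [0.049, -0.999, 0.002], [0.006, -0.002, -1.0]]
ft_force: [0.3, 0.0, 0.1]
gripper_width: 0.0552
t 14.4 pos [0.5377 0.0307 0.1501] psi -87.21 w 0.0552 F [0.3 0.  0.1] j7 -103.0
rotvec now->target (tool deg) [  0.07  -0.36 -55.21]
shift after turn (mm) [ 2.771e+02 -2.306e+02  1.000e-01]  shift now [ -31.3 -359.2    0.6]
```

```bash
python3 meas.py | sed -n 2p; python3 -m crank '[[[0,0,-30,0,0,0],[-5,-60,0,0,0,-7.9],[0,0,0,0,0,-7.9],[0,0,0,0,0,-7.9],[0,0,0,0,0,-7.9],[0,0,0,0,0,-7.9],[0,0,0,0,0,-7.9],[0,0,0,0,0,-7.9],[0,0,0,0,0,0]]]' 0.3 30; python3 go.py 0.4885 0.389 0.06 -32
```

```text
shell (array([489.1, 388.4]), array([30.7, 27.5]), 45.43, 111)
time: 15.62
ee_pos: [0.5209, 0.0903, 0.1654]
eef_rot: [[0.502, 0.865, -0.018], [0.865, -0.502, -0.001], [-0.01, -0.015, -1.0]]
ft_force: [0.4, 0.1, -0.6]
gripper_width: 0.0599
t 15.6 pos [0.5209 0.0903 0.1654] psi -30.16 w 0.0599 F [ 0.4  0.1 -0.6] j7 -58.0
rotvec now->target (tool deg) [-0.86  0.6   1.85]
shift after turn (mm) [ 236.2 -185.8  105.4]  shift now [ 243.1 -176.5  105.6]
```

```bash
python3 -m crank '[[[0,0,0,-0.8,0.6,1.8],[47,-37,0,0,0,0],[47,-37,0,0,0,0],[47,-37,0,0,0,0],[47,-37,0,0,0,0],[47,-37,0,0,0,0],[0,0,0,0,0,0],[0,0,0,0,0,0]]]'; python3 go.py 0.4885 0.389 0.06 -32
```

```text
time: 16.62
ee_pos: [0.491, 0.3946, 0.1611]
eef_rot: [[0.56, 0.828, 0.0], [0.828, -0.56, -0.0], [-0.0, 0.001, -1.0]]
ft_force: [-0.6, -0.5, -0.5]
gripper_width: 0.0597
t 16.6 pos [0.491  0.3946 0.1611] psi -34.06 w 0.0597 F [-0.6 -0.5 -0.5] j7 -92.0
rotvec now->target (tool deg) [ 0.03  0.   -2.06]
shift after turn (mm) [ -6.    0.8 101.1]  shift now [ -6.    1.  101.1]
```

```bash
python3 -m crank '[[[-6,1,45,0,0,-2],[0,0,45,0,0,0],[0,0,10,0,0,0],[0,0,0,0,0,0]]]'; python3 go.py 0.4885 0.389 0.009 -32
```

```text
time: 17.12
ee_pos: [0.4913, 0.3851, 0.0607]
eef_rot: [[0.539, 0.842, 0.005], [0.842, -0.539, -0.0], [0.002, 0.004, -1.0]]
ft_force: [-0.3, 0.2, 0.9]
gripper_width: 0.0595
t 17.1 pos [0.4913 0.3851 0.0607] psi -32.64 w 0.0595 F [-0.3  0.2  0.9] j7 -94.0
rotvec now->target (tool deg) [ 0.23 -0.12 -0.64]
shift after turn (mm) [ 1.8 -4.4 51.7]  shift now [ 1.7 -4.7 51.7]
```

```bash
python3 -m crank '[[[2,-4.5,20,0.2,0,-0.6],[0,0,20,0,0,0],[0,0,9,0,0,0],[0,0,2,0,0,0],[0,0,0,0,0,0]]]'; python3 go.py 0.4885 0.389 0.009 -32
```

```text
time: 17.75
ee_pos: [0.4903, 0.3908, 0.0092]
eef_rot: [[0.531, 0.847, 0.005], [0.847, -0.531, 0.005], [0.006, 0.002, -1.0]]
ft_force: [-0.5, -0.2, -0.8]
gripper_width: 0.0596
t 17.8 pos [0.4903 0.3908 0.0092] psi -32.09 w 0.0596 F [-0.5 -0.2 -0.8] j7 -96.0
rotvec now->target (tool deg) [ 0.1  -0.37 -0.09]
shift after turn (mm) [-2.5 -0.6  0.2]  shift now [-2.5 -0.6  0.2]
```

```bash
python3 -m crank '[[[-2,0,0,0,0,0],[0,0,0,0,0,0],[0,0,0,0,0,0],[0,0,0,0,0,0],[0,0,-15,0,0,0],[0,0,-30,0,0,0],[0,0,-45,0,0,0],[0,0,-45,0,0,0],[0,0,0,0,0,0]]]' -1 30;  python3 go.py 0.5475 -0.061 0.10 -87.6
```

```text
time: 18.88
ee_pos: [0.4887, 0.3893, 0.1535]
eef_rot: [[0.531, 0.848, 0.007], [0.848, -0.531, 0.007], [0.01, 0.002, -1.0]]
ft_force: [-0.1, 0.3, -0.6]
gripper_width: 0.0389
t 18.9 pos [0.4887 0.3893 0.1535] psi -32.05 w 0.0389 F [-0.1  0.3 -0.6] j7 -91.0
rotvec now->target (tool deg) [-0.16 -0.58 55.55]
shift after turn (mm) [ 39.9 452.4  53.5]  shift now [-351.   288.7   50.7]
```

```bash
python3 -m crank '[[[-44,36,0,0,0,0],[-44,36,0,0,0,0],[-44,36,0,0,0,0],[-44,36,0,0,0,0],[-44,36,0,0,0,0],[-44,36,0,0,0,0],[-44,36,0,0,0,0],[-40,34,0,0,0,0],[0,0,0,0,0,9.25],[0,0,0,0,0,9.25],[0,0,0,0,0,9.25],[0,0,0,0,0,9.25],[0,0,0,0,0,9.25],[0,0,0,0,0,9.25],[0,0,0,0,0,0]]]';  python3 go.py 0.5475 -0.061 0.05 -87.6
```

```text
time: 20.75
ee_pos: [0.5421, -0.0732, 0.1471]
eef_rot: [[1.0, 0.013, -0.001], [0.013, -1.0, 0.009], [-0.001, -0.009, -1.0]]
ft_force: [-1.1, 0.8, -0.3]
gripper_width: 0.0393
t 20.8 pos [ 0.5421 -0.0732  0.1471] psi -89.26 w 0.0393 F [-1.1  0.8 -0.3] j7 -93.0
rotvec now->target (tool deg) [-0.51  0.03 -1.66]
shift after turn (mm) [  5.9 -12.   97.1]  shift now [  5.6 -11.3  97.2]
```

```bash
python3 -m crank '[[[5.6,-11.3,0,-0.5,0,-1.6],[0,0,45,0,0,0],[0,0,40,0,0,0],[0,0,8,0,0,0],[0,0,0,0,0,0]]]';  python3 go.py 0.5475 -0.061 0.0155 -87.6
```

```text
time: 21.38
ee_pos: [0.5506, -0.0572, 0.0536]
eef_rot: [[0.998, 0.063, 0.003], [0.063, -0.998, 0.001], [0.003, -0.001, -1.0]]
ft_force: [-0.5, 0.8, -0.1]
gripper_width: 0.0395
t 21.4 pos [ 0.5506 -0.0572  0.0536] psi -86.41 w 0.0395 F [-0.5  0.8 -0.1] j7 -95.0
rotvec now->target (tool deg) [-0.06 -0.19  1.19]
shift after turn (mm) [-3.2  3.7 38.1]  shift now [-3.4  3.6 38.1]
```

```bash
python3 -m crank '[[[-3,3,18,0,-0.2,1],[0,0,13,0,0,0],[0,0,5,0,0,0],[0,0,2,0,0,0],[0,0,1,0,0,0],[0,0,0,0,0,0]]]';  python3 go.py 0.5475 -0.061 0.0155 -87.6
```

```text
time: 22.12
ee_pos: [0.5516, -0.0605, 0.0165]
eef_rot: [[0.999, 0.045, 0.007], [0.045, -0.999, 0.0], [0.007, -0.0, -1.0]]
ft_force: [-0.2, 0.9, 0.2]
gripper_width: 0.0393
t 22.1 pos [ 0.5516 -0.0605  0.0165] psi -87.41 w 0.0393 F [-0.2  0.9  0.2] j7 -97.0
rotvec now->target (tool deg) [-0.01 -0.43  0.19]
shift after turn (mm) [-4.1  0.3  1. ]  shift now [-4.1  0.3  1. ]
```

Release, rise, and back off toward the robot to look.

```bash
python3 -m crank '[[[0,0,1,0,0,0],[0,0,0.5,0,0,0]]]' | grep force; python3 -m crank '[[[0,0,0,0,0,0],[0,0,0,0,0,0],[0,0,0,0,0,0],[0,0,-30,0,0,0],[0,0,-50,0,0,0],[0,0,-50,0,0,0],[-50,30,0,0,0,0],[-40,50,0,0,0,0],[0,50,0,0,0,0],[0,50,0,0,0,0],[0,0,0,0,0,0]]]' 0.2; python3 - <<'E'
from m import *
im,d,P=cloud('top'); save('tray1.png',im,(270,120,430,270),3); np.savez('top1.npz',im=im,P=P)
E
python3 go.py 0.432 -0.0207 0.1 2.4
```

```text
ft_force: [-2.5, 0.7, 6.3]
time: 23.75
ee_pos: [0.4674, -0.2492, 0.1494]
eef_rot: [[0.999, 0.048, 0.01], [0.048, -0.999, -0.001], [0.01, 0.001, -1.0]]
ft_force: [0.1, 0.1, 0.2]
gripper_width: 0.0553
t 23.8 pos [ 0.4678 -0.2466  0.1494] psi -87.12 w 0.0551 F [ 0.9  0.2 -0.3] j7 -70.0
rotvec now->target (tool deg) [  0.44  -0.47 -89.52]
shift after turn (mm) [227.2 -26.3  49.4]  shift now [ -24.9 -227.4   49.2]
```

View pics/tray1.png

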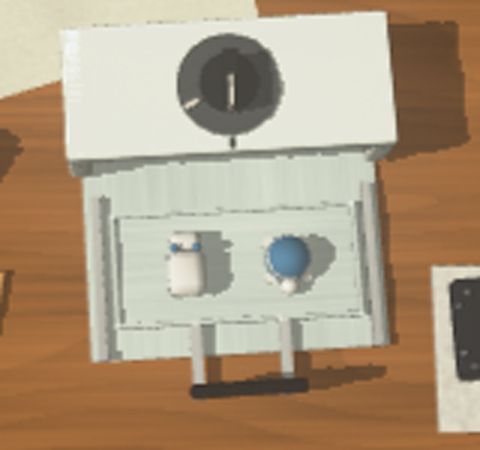

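Both animals stand inside the tray: hippo at crop (186,265), tortoise at (288,258). The bar is at (249,388), fully out. Next I'll push the tray home.

```bash
python3 - <<'E'
from m import *
im=np.load('top1.npz')['im'].astype(int); g=im.sum(2)/3; v,u=np.mgrid[:400,:640]
print('bar',rect((g<80)&(u>325)&(u<380)&(v>238)&(v<258),.078))
E
python3 -m crank '[[[0,0,0,0,0,-9.95],[0,0,0,0,0,-9.95],[0,0,0,0,0,-9.95],[0,0,0,0,0,-9.95],[0,0,0,0,0,-9.95],[0,0,0,0,0,-9.95],[0,0,0,0,0,-9.95],[0,0,0,0,0,-9.95],[0,0,0,0,0,-9.95],[50,-7,0,0,0,0],[50,-7,0,0,0,0],[50,-7,0,0,0,0],[50,-7,0,0,0,0],[0,0,0,0,0,0],[0,0,0,0,0,0]]]' 0; python3 go.py 0.4305 -0.0207 0.1 2.4
```

```text
bar (array([439.5, -29.8]), array([ 26.3, 119.1]), 4.92, 310)
time: 25.68
ee_pos: [0.4158, -0.0238, 0.1497]
eef_rot: [[-0.125, 0.992, 0.009], [0.992, 0.125, 0.008], [0.007, 0.01, -1.0]]
ft_force: [-1.1, -0.5, -0.2]
gripper_width: 0.046
t 25.7 pos [ 0.4158 -0.0238  0.1497] psi 7.16 w 0.046 F [-1.1 -0.5 -0.2] j7 -10.0
rotvec now->target (tool deg) [ 0.54 -0.41  4.76]
shift after turn (mm) [ 2.4 14.8 49.7]  shift now [ 0.9 14.4 49.8]
```

```bash
python3 -m crank '[[[1,14.5,0,0.5,-0.4,4.7],[0,0,0,0,0,0],[0,0,30,0,0,0],[0,0,20,0,0,0],[0,0,0,0,0,0]]]'; python3 go.py 0.4305 -0.0207 0.055 2.4
```

```text
time: 26.3
ee_pos: [0.4293, -0.0243, 0.0982]
eef_rot: [[-0.043, 0.999, -0.001], [0.999, 0.043, -0.0], [-0.0, -0.001, -1.0]]
ft_force: [0.1, 0.6, -0.7]
gripper_width: 0.0457
t 26.3 pos [ 0.4293 -0.0243  0.0982] psi 2.45 w 0.0457 F [ 0.1  0.6 -0.7] j7 -20.0
rotvec now->target (tool deg) [-0.05  0.02  0.05]
shift after turn (mm) [ 3.5  1.3 43.2]  shift now [ 3.5  1.4 43.2]
```

```bash
python3 -m crank '[[[2,1,20,0,0,0],[0,0,20,0,0,0],[0,0,5,0,0,0],[0,0,0,0,0,0]]]'; python3 -m crank '[[[0,0,0,0,0,0],[0,0,0,0,0,0],[0,0,0,0,0,0],[0,0,0,0,0,0]]]' -1 25; python3 go.py 0.5701 -0.0150 0.057 2.4
```

```text
time: 26.8
ee_pos: [0.431, -0.024, 0.0548]
eef_rot: [[-0.044, 0.999, 0.001], [0.999, 0.044, -0.001], [-0.001, 0.001, -1.0]]
ft_force: [-0.4, -0.5, 0.7]
gripper_width: 0.0458
time: 27.3
ee_pos: [0.4323, -0.0243, 0.0568]
eef_rot: [[-0.043, 0.999, 0.005], [0.999, 0.043, -0.001], [-0.002, 0.005, -1.0]]
ft_force: [0.5, 0.4, -3.2]
gripper_width: 0.0117
t 27.3 pos [ 0.4323 -0.0243  0.0568] psi 2.49 w 0.0117 F [ 0.5  0.4 -3.2] j7 -25.0
rotvec now->target (tool deg) [0.27 0.09 0.09]
shift after turn (mm) [  3.5 138.   -0.2]  shift now [  3.3 138.    0.4]
```

```bash
python3 -m crank '[[[0,4,0,0,0,0],[0,7,0,0,0,0],[0,8,0,0,0,0],[0,8,0,0,0,0],[0,8,0,0,0,0],[0,8,0,0,0,0],[0,8,0,0,0,0],[0,8,0,0,0,0],[0,8,0,0,0,0],[0,8,0,0,0,0],[0,8,0,0,0,0],[0,8,0,0,0,0],[0,8,0,0,0,0],[0,8,0,0,0,0],[0,8,0,0,0,0],[0,7,0,0,0,0],[0,5,0,0,0,0],[0,4,0,0,0,0]]]'; python3 go.py 0.5722 -0.0150 0.057 2.4
```

```text
time: 29.55
ee_pos: [0.5707, -0.018, 0.0567]
eef_rot: [[-0.044, 0.999, 0.001], [0.999, 0.044, -0.002], [-0.002, 0.001, -1.0]]
ft_force: [-14.6, 0.6, 19.6]
gripper_width: 0.0118
t 29.6 pos [ 0.5707 -0.018   0.0567] psi 2.51 w 0.0118 F [-14.6   0.6  19.6] j7 -23.0
rotvec now->target (tool deg) [0.03 0.1  0.11]
shift after turn (mm) [ 2.9  1.7 -0.3]  shift now [ 2.9  1.7 -0.3]
```

```bash
python3 -m crank '[[[0,5,0,0,0,0],[0,3,0,0,0,0]]]'; python3 -m crank '[[[0,0,0,0,0,0],[0,0,0,0,0,0],[0,0,-20,0,0,0],[0,0,-50,0,0,0],[0,0,-50,0,0,0],[0,0,-30,0,0,0],[0,0,0,0,0,0]]]' 0; python3 go.py 0.6985 -0.0097 0.16 -87.6
```

```text
time: 29.8
ee_pos: [0.5704, -0.018, 0.0566]
eef_rot: [[-0.045, 0.999, -0.015], [0.999, 0.045, -0.005], [-0.005, -0.015, -1.0]]
ft_force: [-10.6, 0.4, 13.6]
gripper_width: 0.0118
time: 30.68
ee_pos: [0.5748, -0.0178, 0.2108]
eef_rot: [[-0.044, 0.999, -0.012], [0.999, 0.043, -0.005], [-0.004, -0.012, -1.0]]
ft_force: [1.0, 0.7, 0.5]
gripper_width: 0.0456
t 30.7 pos [ 0.5748 -0.0178  0.2108] psi 2.49 w 0.0456 F [1.  0.7 0.5] j7 -16.0
rotvec now->target (tool deg) [-0.36  0.75 90.09]
shift after turn (mm) [123.9  -2.9  50.8]  shift now [  2.9 124.5  49.2]
```

```bash
python3 - <<'E'
from h import *
im,d,P=cloud('side'); save('home.png',im,(220,120,380,250),3)
E
python3 -m crank '[[[0,0,0,0,0,-10],[0,0,0,0,0,-10],[0,0,0,0,0,-10],[0,0,0,0,0,-10],[0,0,0,0,0,-10],[0,0,0,0,0,-10],[0,0,0,0,0,-10],[0,0,0,0,0,-10],[0,0,0,0,0,-10],[0,0,0,0,0,0]]]' 0 20; python3 go.py 0.6985 -0.0097 0.15 90
```

```text
time: 31.98
ee_pos: [0.5685, -0.0202, 0.1938]
eef_rot: [[-0.995, -0.093, -0.033], [-0.093, 0.996, -0.003], [0.033, -0.0, -0.999]]
ft_force: [-0.7, 0.6, 0.2]
gripper_width: 0.0458
t 32.0 pos [ 0.5685 -0.0202  0.1938] psi 95.36 w 0.0458 F [-0.7  0.6  0.2] j7 65.0
rotvec now->target (tool deg) [-0.09 -1.88  5.36]
shift after turn (mm) [-130.    10.5   43.8]  shift now [-131.8   -1.7   39.5]
```

View pics/home.png

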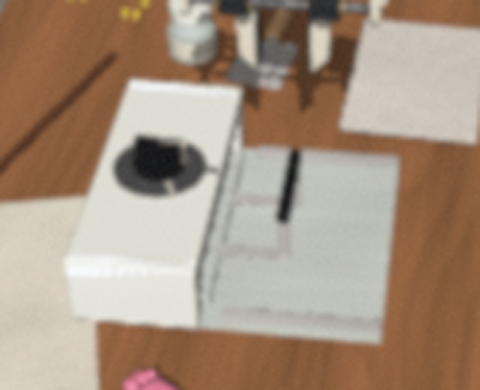

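Tray is home and the animals are under the hood. Now the dial.

```bash
python3 -m crank '[[[0,0,0,0,-1.9,5.3],[-44,3.5,0,0,0,0],[-44,3.5,0,0,0,0],[-42,3.5,0,0,0,0],[0,0,0,0,0,0],[0,0,0,0,0,0]]]'; python3 go.py 0.6985 -0.0097 0.13 90
```

```text
time: 32.72
ee_pos: [0.6985, -0.0113, 0.1865]
eef_rot: [[-1.0, 0.027, -0.008], [0.027, 1.0, -0.003], [0.008, -0.003, -1.0]]
ft_force: [-0.6, 0.4, 0.3]
gripper_width: 0.0459
t 32.7 pos [ 0.6985 -0.0113  0.1865] psi 88.48 w 0.0459 F [-0.6  0.4  0.3] j7 61.0
rotvec now->target (tool deg) [-0.18 -0.43 -1.52]
shift after turn (mm) [-0.   1.6 56.5]  shift now [-0.4  1.8 56.5]
```

```bash
python3 -m crank '[[[0,2,30,-0.2,-0.4,-1.5],[0,0,25,0,0,0],[0,0,0,0,0,0],[0,0,0,0,0,0]]]'; python3 go.py 0.6985 -0.0097 0.097 90
```

```text
time: 33.22
ee_pos: [0.6957, -0.0097, 0.1317]
eef_rot: [[-1.0, 0.005, -0.0], [0.005, 1.0, -0.001], [0.0, -0.001, -1.0]]
ft_force: [-0.1, -0.5, 0.8]
gripper_width: 0.0459
t 33.2 pos [ 0.6957 -0.0097  0.1317] psi 89.73 w 0.0459 F [-0.1 -0.5  0.8] j7 60.0
rotvec now->target (tool deg) [-0.04 -0.01 -0.27]
shift after turn (mm) [-2.8  0.  34.7]  shift now [-2.8  0.1 34.7]
```

```bash
python3 -m crank '[[[-2.8,0,18,0,0,-0.2],[0,0,12,0,0,0],[0,0,4,0,0,0],[0,0,0,0,0,0]]]'; python3 go.py 0.6985 -0.0097 0.097 90;  python3 -m crank '[[[0,0,0,0,0,0],[0,0,0,0,0,0],[0,0,0,0,0,0],[0,0,0,0,0,0]]]' -1 15; python3 go.py 0.6985 -0.0097 0.097 90
```

```text
time: 33.72
ee_pos: [0.6992, -0.0099, 0.0971]
eef_rot: [[-1.0, 0.002, 0.002], [0.002, 1.0, -0.001], [-0.002, -0.001, -1.0]]
ft_force: [0.0, 0.9, 0.8]
gripper_width: 0.0462
t 33.7 pos [ 0.6992 -0.0099  0.0971] psi 89.88 w 0.0462 F [0.  0.9 0.8] j7 59.0
rotvec now->target (tool deg) [-0.05  0.11 -0.12]
shift after turn (mm) [0.7 0.2 0.1]  shift now [0.7 0.2 0.1]
time: 34.22
ee_pos: [0.6997, -0.007, 0.0981]
eef_rot: [[-1.0, 0.0, 0.004], [0.001, 1.0, 0.003], [-0.004, 0.003, -1.0]]
ft_force: [0.7, 2.7, -4.0]
gripper_width: 0.0127
t 34.2 pos [ 0.6997 -0.007   0.0981] psi 89.97 w 0.0127 F [ 0.7  2.7 -4. ] j7 59.0
rotvec now->target (tool deg) [ 0.17  0.21 -0.03]
shift after turn (mm) [ 1.2 -2.7  1.1]  shift now [ 1.2 -2.7  1. ]
```

```bash
python3 -m crank '[[[0,0,0,0,0,7],[0,0,0,0,0,7],[0,0,0,0,0,7],[0,0,0,0,0,7],[0,0,0,0,0,7],[0,0,0,0,0,7],[0,0,0,0,0,7],[0,0,0,0,0,7],[0,0,0,0,0,0]]]'; python3 go.py 0.6985 -0.0085 0.097 28.4
```

```text
time: 35.35
ee_pos: [0.699, -0.0082, 0.098]
eef_rot: [[-0.534, 0.846, 0.003], [0.846, 0.534, 0.001], [-0.001, 0.003, -1.0]]
ft_force: [0.8, -0.5, -1.6]
gripper_width: 0.0128
t 35.4 pos [ 0.699  -0.0082  0.098 ] psi 32.27 w 0.0128 F [ 0.8 -0.5 -1.6] j7 8.0
rotvec now->target (tool deg) [0.15 0.04 3.87]
shift after turn (mm) [-0.1 -0.6  1. ]  shift now [-0.  -0.6  1. ]
```

```bash
python3 -m crank '[[[0,0,0,0,0,3.3],[0,0,0,0,0,0.3],[0,0,0,0,0,0]]]'; python3 go.py 0.6985 -0.0085 0.097 28.8;  python3 -m crank '[[[0,0,0,0,0,0],[0,0,0,0,0,0],[0,0,-20,0,0,0],[0,0,-50,0,0,0],[0,0,-40,0,0,0],[0,-50,0,0,0,0],[0,-50,0,0,0,0],[0,-50,0,0,0,0],[0,-50,0,0,0,0],[0,0,0,0,0,0]]]' 0; python3 - <<'E'
from m import *
im,d,P=cloud('top'); save('dial1.png',im,(305,110,390,190),7)
im,d,P=cloud('side'); save('dial1s.png',im,(250,140,310,200),8)
E
```

```text
time: 35.72
ee_pos: [0.6989, -0.0082, 0.098]
eef_rot: [[-0.486, 0.874, 0.002], [0.874, 0.486, 0.0], [-0.001, 0.002, -1.0]]
ft_force: [0.4, -0.0, 0.3]
gripper_width: 0.0126
t 35.7 pos [ 0.6989 -0.0082  0.098 ] psi 29.09 w 0.0126 F [ 0.4 -0.   0.3] j7 5.0
rotvec now->target (tool deg) [0.14 0.05 0.29]
shift after turn (mm) [-0.  -0.5  1. ]  shift now [-0.  -0.5  1. ]
time: 36.98
ee_pos: [0.522, -0.1067, 0.2212]
eef_rot: [[-0.491, 0.871, 0.013], [0.871, 0.491, -0.0], [-0.007, 0.011, -1.0]]
ft_force: [0.5, -0.1, 1.4]
gripper_width: 0.0461
```

View pics/dial1.png

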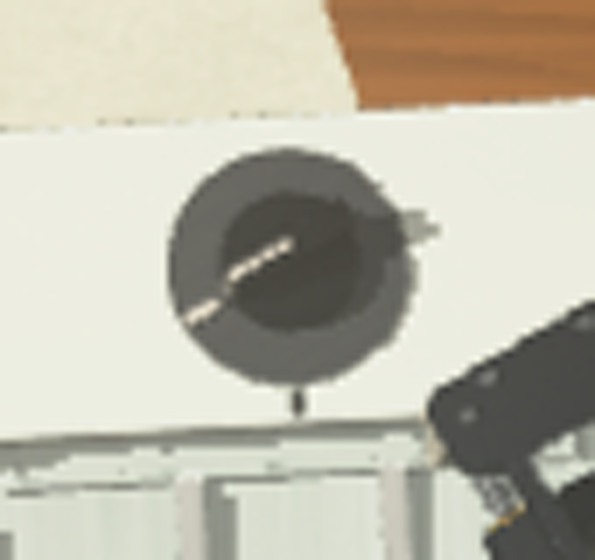

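Pointer and mark look in line. I'll check it numerically, which also serves as dwell time.

```bash
python3 -m crank '[[[0,0,0,0,0,0],[0,0,0,0,0,0],[0,0,0,0,0,0],[0,0,0,0,0,0],[0,0,0,0,0,0],[0,0,0,0,0,0],[0,0,0,0,0,0],[0,0,0,0,0,0]]]'|head -1; python3 - <<'E'
from m import *
acc=0
for k in range(8): acc=acc+get_image('top')[0].astype(float)
g=acc.sum(2)/24; v,u=np.mgrid[:400,:640]
def sub(box,z):
    a,b,c,d=box; m=(u>=a)&(u<c)&(v>=b)&(v<d); w=np.where(m,np.clip(g-115,0,None),0); s=w>0
    P=onplane('top',np.c_[u[s],v[s]].astype(float),z); W=w[s]; c=(P*W[:,None]).sum(0)/W.sum(); Q=(P-c)*np.sqrt(W)[:,None]
    e=np.linalg.svd(Q,full_matrices=False)[2][0]; e=e*np.sign(e[1]); return c.round(4),np.degrees(np.arctan2(e[1],e[0])).round(1),s.sum()
print('stripe',sub((335,142,348,152),.114)); print('mark',sub((331,149,337.6,157),.085))
dk=(g<118)&(u>320)&(u<366)&(v>128)&(v<168); print(rect(dk,.082))
E
```

```text
time: 38.08
stripe (array([0.6914, 0.0045]), np.float64(121.0), np.int64(23))
mark (array([0.681 , 0.0239]), np.float64(128.1), np.int64(21))
(array([697.8,  -8.5]), array([87. , 87.1]), 89.08, 844)
```

Three estimates (gripper heading 119°, stripe 120–121°, mark 119°) agree within 2°. Now I'll go back and turn the dial off.

```bash
python3 -m crank '[[[0,50,0,0,0,0],[0,50,0,0,0,0],[0,50,0,0,0,0],[0,49,0,0,0,0],[0,0,0,0,0,0],[0,0,0,0,0,0],[0,0,45,0,0,0],[0,0,45,0,0,0],[0,0,0,0,0,0]]]'; python3 go.py 0.699 -0.0083 0.097 29
```

```text
time: 39.6
ee_pos: [0.705, -0.0051, 0.1334]
eef_rot: [[-0.491, 0.871, 0.017], [0.871, 0.491, -0.0], [-0.008, 0.015, -1.0]]
ft_force: [0.7, -0.9, -0.3]
gripper_width: 0.0456
t 39.6 pos [ 0.705  -0.0051  0.1334] psi 29.42 w 0.0456 F [ 0.7 -0.9 -0.3] j7 6.0
rotvec now->target (tool deg) [0.84 0.47 0.41]
shift after turn (mm) [ 0.1 -6.8 36.4]  shift now [ 0.5 -7.3 36.3]
```

```bash
python3 -m crank '[[[0.5,-7.3,0,0.8,0.5,0.4],[0,0,0,0,0,0],[0,0,20,0,0,0],[0,0,13,0,0,0],[0,0,3,0,0,0],[0,0,0,0,0,0]]]'; python3 go.py 0.699 -0.0083 0.097 29
```

```text
time: 40.35
ee_pos: [0.6999, -0.0092, 0.1009]
eef_rot: [[-0.483, 0.875, 0.006], [0.876, 0.483, 0.001], [-0.002, 0.006, -1.0]]
ft_force: [-0.3, -0.3, 0.5]
gripper_width: 0.046
t 40.4 pos [ 0.6999 -0.0092  0.1009] psi 28.9 w 0.046 F [-0.3 -0.3  0.5] j7 5.0
rotvec now->target (tool deg) [ 0.32  0.13 -0.1 ]
shift after turn (mm) [ 1.2 -0.4  3.9]  shift now [ 1.2 -0.4  3.9]
```

```bash
python3 -m crank '[[[1,0,3,0,0,0],[0,0,0,0,0,0],[0,0,0,0,0,0],[0,0,0,0,0,0],[0,0,0,0,0,0],[0,0,0,0,0,-7],[0,0,0,0,0,-7],[0,0,0,0,0,-7],[0,0,0,0,0,-7],[0,0,0,0,0,-7],[0,0,0,0,0,-7],[0,0,0,0,0,-7],[0,0,0,0,0,-7],[0,0,0,0,0,0]]]' -1 15; python3 go.py 0.699 -0.0083 0.097 91
```

```text
time: 42.1
ee_pos: [0.6999, -0.007, 0.0984]
eef_rot: [[-0.998, 0.059, 0.007], [0.059, 0.998, 0.003], [-0.007, 0.003, -1.0]]
ft_force: [-1.5, -0.4, 1.0]
gripper_width: 0.013
t 42.1 pos [ 0.6999 -0.007   0.0984] psi 86.62 w 0.013 F [-1.5 -0.4  1. ] j7 55.0
rotvec now->target (tool deg) [ 0.17  0.39 -4.38]
shift after turn (mm) [ 0.9 -1.3  1.4]  shift now [ 0.8 -1.4  1.4]
```

```bash
python3 -m crank '[[[0,0,0,0,0,-4],[0,0,0,0,0,-1],[0,0,0,0,0,0]]]'; python3 go.py 0.699 -0.0083 0.097 91; python3 -m crank '[[[0,0,0,0,0,0],[0,0,0,0,0,0],[0,0,-20,0,0,0],[0,0,-50,0,0,0],[0,0,-40,0,0,0],[45,0,0,0,0,0],[45,0,0,0,0,0],[45,0,0,0,0,0],[0,0,0,0,0,0]]]' 0; python3 go.py 0.5714 -0.018 0.10 2.4;python3 - <<'E'
from h import *
im,d,P=cloud('side'); save('off.png',im,(220,120,380,250),3)
E
```

```text
time: 42.48
ee_pos: [0.6998, -0.0069, 0.0984]
eef_rot: [[-1.0, -0.022, 0.007], [-0.022, 1.0, 0.003], [-0.007, 0.003, -1.0]]
ft_force: [-1.3, 0.6, -0.9]
gripper_width: 0.0131
t 42.5 pos [ 0.6998 -0.0069  0.0984] psi 91.26 w 0.0131 F [-1.3  0.6 -0.9] j7 59.0
rotvec now->target (tool deg) [0.17 0.4  0.26]
shift after turn (mm) [ 0.9 -1.4  1.4]  shift now [ 0.9 -1.4  1.4]
time: 43.6
ee_pos: [0.5628, -0.0074, 0.22]
eef_rot: [[-1.0, -0.018, 0.017], [-0.018, 1.0, 0.003], [-0.017, 0.003, -1.0]]
ft_force: [0.6, -1.8, 0.9]
gripper_width: 0.0461
t 43.6 pos [ 0.5628 -0.0074  0.22  ] psi 91.05 w 0.0461 F [ 0.6 -1.8  0.9] j7 61.0
rotvec now->target (tool deg) [ 0.87  0.63 88.65]
shift after turn (mm) [-11.    8.2 120. ]  shift now [ -6.4 -11.1 120.1]
```

View pics/off.png

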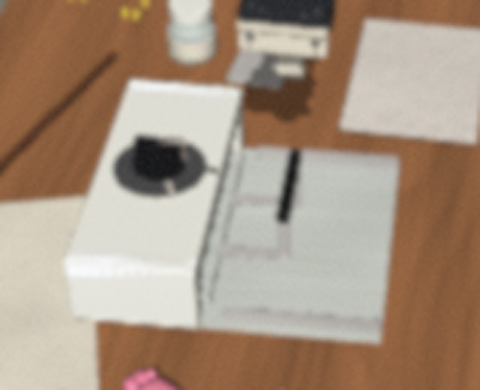

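Dial is off and the tray is home. Drawing the tray out again.

```bash
python3 -m crank '[[[0,0,0,0,0,9.9],[0,0,0,0,0,9.9],[0,0,0,0,0,9.9],[0,0,0,0,0,9.9],[0,0,0,0,0,9.9],[0,0,0,0,0,9.9],[0,0,0,0,0,9.9],[0,0,0,0,0,9.9],[0,0,0,0,0,9.9],[0,0,0,0,0,0]]]' 0; python3 go.py 0.5714 -0.018 0.10 2.4
```

```text
time: 44.9
ee_pos: [0.5805, -0.004, 0.2302]
eef_rot: [[0.015, 0.999, 0.037], [1.0, -0.016, 0.009], [0.01, 0.037, -0.999]]
ft_force: [-0.6, 0.3, -0.2]
gripper_width: 0.0458
t 44.9 pos [ 0.5805 -0.004   0.2302] psi -0.91 w 0.0458 F [-0.6  0.3 -0.2] j7 -20.0
rotvec now->target (tool deg) [ 2.13 -0.51 -3.29]
shift after turn (mm) [-13.6  -9.7 130.2]  shift now [-15.5 -13.7 129.6]
```

```bash
python3 -m crank '[[[-15.5,-13.7,0,2.1,-0.5,-3.3],[0,0,0,0,0,0],[0,0,45,0,0,0],[0,0,45,0,0,0],[0,0,35,0,0,0],[0,0,0,0,0,0]]]'; python3 go.py 0.5714 -0.018 0.055 2.4
```

```text
time: 45.65
ee_pos: [0.5739, -0.0153, 0.1046]
eef_rot: [[-0.058, 0.998, 0.011], [0.998, 0.058, 0.004], [0.004, 0.012, -1.0]]
ft_force: [0.1, 0.6, 0.4]
gripper_width: 0.0457
t 45.6 pos [ 0.5739 -0.0153  0.1046] psi 3.31 w 0.0457 F [0.1 0.6 0.4] j7 -21.0
rotvec now->target (tool deg) [ 0.66 -0.22  0.92]
shift after turn (mm) [-2.6 -2.6 49.6]  shift now [-2.7 -3.2 49.5]
```

```bash
python3 -m crank '[[[-2.7,-3.2,20,0.7,-0.2,0.9],[0,0,20,0,0,0],[0,0,8,0,0,0],[0,0,2,0,0,0],[0,0,0,0,0,0]]]'; python3 -m crank '[[[0,0,0,0,0,0],[0,0,0,0,0,0],[0,0,0,0,0,0],[0,0,0,0,0,0]]]' -1 25; python3 go.py 0.4315 -0.0238 0.055 2.4
```

```text
time: 46.28
ee_pos: [0.5754, -0.0171, 0.0572]
eef_rot: [[-0.041, 0.999, 0.007], [0.999, 0.041, 0.001], [0.001, 0.007, -1.0]]
ft_force: [-1.0, -1.4, 0.1]
gripper_width: 0.0458
time: 46.78
ee_pos: [0.5706, -0.0174, 0.0578]
eef_rot: [[-0.042, 0.999, -0.002], [0.999, 0.042, -0.001], [-0.001, -0.002, -1.0]]
ft_force: [-7.0, -0.4, 9.1]
gripper_width: 0.012
t 46.8 pos [ 0.5706 -0.0174  0.0578] psi 2.38 w 0.012 F [-7.  -0.4  9.1] j7 -24.0
rotvec now->target (tool deg) [-0.11  0.07 -0.02]
shift after turn (mm) [  -0.5 -139.2    2.8]  shift now [  -0.6 -139.2    3.1]
```

```bash
python3 -m crank '[[[0,-4,0,0,0,0],[0,-7,0,0,0,0],[0,-8,0,0,0,0],[0,-8,0,0,0,0],[0,-8,0,0,0,0],[0,-8,0,0,0,0],[0,-8,0,0,0,0],[0,-8,0,0,0,0],[0,-8,0,0,0,0],[0,-8,0,0,0,0],[0,-8,0,0,0,0],[0,-8,0,0,0,0],[0,-8,0,0,0,0],[0,-8,0,0,0,0],[0,-8,0,0,0,0],[0,-8,0,0,0,0],[0,-6,0,0,0,0],[0,-5,0,0,0,0],[0,-4,0,0,0,0]]]'; python3 go.py 0.4315 -0.0238 0.055 2.4
```

```text
time: 49.15
ee_pos: [0.4307, -0.0238, 0.0582]
eef_rot: [[-0.041, 0.999, 0.012], [0.999, 0.041, 0.002], [0.001, 0.012, -1.0]]
ft_force: [24.2, -2.9, -39.2]
gripper_width: 0.0117
t 49.1 pos [ 0.4307 -0.0238  0.0582] psi 2.34 w 0.0117 F [ 24.2  -2.9 -39.2] j7 -26.0
rotvec now->target (tool deg) [ 0.7  -0.07 -0.06]
shift after turn (mm) [-0.   0.8  3.2]  shift now [-0.   0.7  3.2]
```

Release, rise, step aside over the board and look at the tray.

```bash
python3 -m crank '[[[0,0,0,0,0,0],[0,0,0,0,0,0],[0,0,-20,0,0,0],[0,0,-50,0.7,0,0],[0,0,-50,0,0,0],[-50,0,0,0,0,0],[-50,0,0,0,0,0],[-50,0,0,0,0,0],[-50,0,0,0,0,0],[0,0,0,0,0,9],[0,0,0,0,0,9],[0,0,0,0,0,9],[0,0,0,0,0,9],[0,0,0,0,0,9],[0,0,0,0,0,9],[0,0,0,0,0,9],[0,0,0,0,0,9],[0,0,0,0,0,9],[0,0,0,0,0,9],[0,0,0,0,0,0]]]' 0; python3 - <<'E'
from m import *
im,d,P=cloud('top'); save('tray2.png',im,(270,120,430,270),3); np.savez('top2.npz',im=im,P=P)
im=im.astype(int); g=im.sum(2)/3; R,B=im[...,0],im[...,2]; v,u=np.mgrid[:400,:640]
print('shell',rect((B-R>25)&(u>350)&(u<385)&(v>190)&(v<225),.042))
E
python3 go.py 0.537 0.0289 0.1 -87.6
```

```text
time: 51.65
ee_pos: [0.4328, -0.2228, 0.1836]
eef_rot: [[1.0, -0.002, -0.007], [-0.002, -1.0, 0.005], [-0.007, -0.005, -1.0]]
ft_force: [0.6, 0.2, 0.2]
gripper_width: 0.0459
shell (array([574.7, -50.9]), array([34.8, 29.9]), 89.3, 130)
t 51.7 pos [ 0.4327 -0.2228  0.1835] psi -89.97 w 0.0464 F [-0.5 -0.4  0.1] j7 -75.0
rotvec now->target (tool deg) [-0.32  0.42 -2.37]
shift after turn (mm) [ 114.7 -247.1   83.5]  shift now [ 105.  -251.2   84.1]
```

View pics/tray2.png

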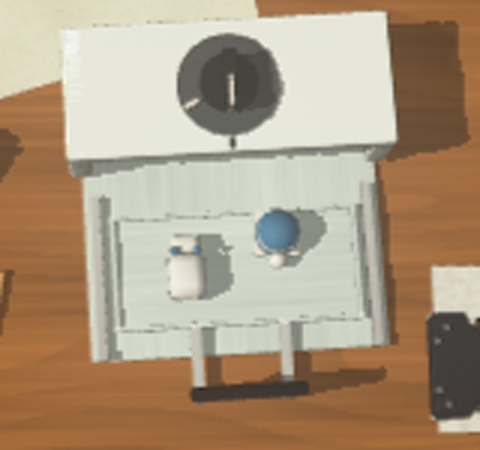

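The tortoise was nudged to crop (278,230), head towards the robot. The hippo at (186,268) is nearly unchanged. Calibrating the shell estimate against its earlier known release point.

```bash
python3 - <<'E'
from m import *
v,u=np.mgrid[:400,:640]
for f in ('top1','top2'):
    im=np.load(f+'.npz')['im'].astype(int); g=im.sum(2)/3; R,B=im[...,0],im[...,2]
    print(f,rect((B-R>25)&(u>350)&(u<385)&(v>185)&(v<225),.042))
    w=np.load(f+'.npz')['P'][...,2]; m=(w>.028)&(w<.055)&(u>320)&(u<345)&(v>195)&(v<222)
    print(rect(m,.04))
E
python3 -m crank '[[[0,0,0,-0.3,0.4,-2.4],[46,-57,0,0,0,0],[46,-57,0,0,0,0],[46,-57,0,0,0,0],[0,0,0,0,0,0],[0,0,0,0,0,0]]]' 0.3 30; python3 go.py 0.575 -0.051 0.06 -87.6
```

```text
top1 (array([551.6, -59.6]), array([32.1, 32.4]), 89.29, 129)
(array([546.3,  28.4]), array([32. , 56.7]), 89.14, 244)
top2 (array([575.4, -51.6]), array([34.2, 32.7]), 43.49, 133)
(array([543.6,  28.4]), array([32. , 56.7]), 89.14, 247)
time: 52.45
ee_pos: [0.547, -0.0649, 0.1832]
eef_rot: [[0.998, 0.062, -0.001], [0.062, -0.998, 0.001], [-0.001, -0.001, -1.0]]
ft_force: [-0.2, 0.6, -1.1]
gripper_width: 0.0596
t 52.5 pos [ 0.547  -0.0649  0.1832] psi -86.45 w 0.0596 F [-0.2  0.6 -1.1] j7 -94.0
rotvec now->target (tool deg) [-0.04  0.05  1.15]
shift after turn (mm) [ 28.5 -12.8 123.2]  shift now [ 28.9 -12.1 123.2]
```

```bash
python3 -m crank '[[[29,-12,0,0,0,1.1],[0,0,45,0,0,0],[0,0,45,0,0,0],[0,0,30,0,0,0],[0,0,0,0,0,0]]]'; python3 go.py 0.5755 -0.052 0.0155 -87.6
```

```text
time: 53.08
ee_pos: [0.5737, -0.0587, 0.0614]
eef_rot: [[0.999, 0.041, -0.0], [0.041, -0.999, -0.002], [-0.0, 0.002, -1.0]]
ft_force: [-0.6, 0.2, 0.7]
gripper_width: 0.0597
t 53.1 pos [ 0.5737 -0.0587  0.0614] psi -87.63 w 0.0597 F [-0.6  0.2  0.7] j7 -100.0
rotvec now->target (tool deg) [ 0.11  0.02 -0.03]
shift after turn (mm) [ 2.1 -6.6 45.9]  shift now [ 2.1 -6.7 45.9]
```

```bash
python3 -m crank '[[[2,-6.7,0,0,0,0],[0,0,20,0,0,0],[0,0,18,0,0,0],[0,0,6,0,0,0],[0,0,1,0,0,0],[0,0,0,0,0,0]]]'; python3 go.py 0.5755 -0.052 0.0155 -87.6
```

```text
time: 53.82
ee_pos: [0.5797, -0.0524, 0.0215]
eef_rot: [[0.999, 0.041, 0.009], [0.041, -0.999, -0.002], [0.009, 0.003, -1.0]]
ft_force: [-0.6, 0.2, -0.4]
gripper_width: 0.0598
t 53.8 pos [ 0.5797 -0.0524  0.0215] psi -87.66 w 0.0598 F [-0.6  0.2 -0.4] j7 -102.0
rotvec now->target (tool deg) [ 0.15 -0.52 -0.06]
shift after turn (mm) [-4.2 -0.5  6. ]  shift now [-4.3 -0.6  6. ]
```

```bash
python3 -m crank '[[[-4.3,-0.5,5,0,-0.5,0],[0,0,1,0,0,0],[0,0,0,0,0,0]]]'; python3 go.py 0.5755 -0.052 0.0155 -87.6; python3 -m crank '[[[0,0,0,0,0,0],[0,0,0,0,0,0],[0,0,0,0,0,0],[0,0,-15,0,0,0],[0,0,-30,0,0,0],[0,0,-45,0,0,0],[0,0,-35,0,0,0],[0,0,0,0,0,0]]]' -1 30;  python3 go.py 0.47 -0.35 0.05 -87.6
```

```text
time: 54.2
ee_pos: [0.5756, -0.052, 0.0158]
eef_rot: [[0.999, 0.041, 0.001], [0.041, -0.999, -0.003], [0.001, 0.003, -1.0]]
ft_force: [-0.2, 0.0, -0.8]
gripper_width: 0.0596
t 54.2 pos [ 0.5756 -0.052   0.0158] psi -87.66 w 0.0596 F [-0.2  0.  -0.8] j7 -102.0
rotvec now->target (tool deg) [ 0.16 -0.04 -0.06]
shift after turn (mm) [-0.1 -0.   0.3]  shift now [-0.1 -0.   0.3]
time: 55.2
ee_pos: [0.5757, -0.0513, 0.1485]
eef_rot: [[0.999, 0.041, 0.002], [0.041, -0.999, -0.002], [0.002, 0.003, -1.0]]
ft_force: [1.0, 0.1, -0.6]
gripper_width: 0.0391
t 55.2 pos [ 0.5757 -0.0513  0.1485] psi -87.63 w 0.0391 F [ 1.   0.1 -0.6] j7 -98.0
rotvec now->target (tool deg) [ 0.14 -0.13 -0.02]
shift after turn (mm) [-118.1  294.    98.5]  shift now [-118.2  293.8   99. ]
```

```bash
python3 -m crank '[[[-20,49,0,0,0,0],[-20,49,0,0,0,0],[-20,49,0,0,0,0],[-20,49,0,0,0,0],[-20,49,0,0,0,0],[-18,49,0,0,0,0],[0,0,0,0,0,0],[0,0,40,0,0,0],[0,0,40,0,0,0],[0,0,0,0,0,0]]]'; python3 go.py 0.47 -0.35 0.0155 -87.6
```

```text
time: 56.45
ee_pos: [0.4655, -0.3565, 0.0664]
eef_rot: [[0.999, 0.044, 0.001], [0.044, -0.999, 0.0], [0.001, -0.0, -1.0]]
ft_force: [0.2, -0.2, -0.3]
gripper_width: 0.0396
t 56.5 pos [ 0.4655 -0.3565  0.0664] psi -87.47 w 0.0396 F [ 0.2 -0.2 -0.3] j7 -65.0
rotvec now->target (tool deg) [-0.02 -0.08  0.13]
shift after turn (mm) [ 4.8 -6.3 50.9]  shift now [ 4.7 -6.3 50.9]
```

```bash
python3 -m crank '[[[4,-6,20,0,0,0],[0,0,18,0,0,0],[0,0,8,0,0,0],[0,0,3,0,0,0],[0,0,1,0,0,0],[0,0,0,0,0,0]]]'; python3 go.py 0.47 -0.35 0.0155 -87.6
```

```text
time: 57.2
ee_pos: [0.4726, -0.3512, 0.0201]
eef_rot: [[0.999, 0.045, 0.007], [0.045, -0.999, -0.003], [0.006, 0.003, -1.0]]
ft_force: [0.4, 0.5, -0.6]
gripper_width: 0.0393
t 57.2 pos [ 0.4726 -0.3512  0.0201] psi -87.41 w 0.0393 F [ 0.4  0.5 -0.6] j7 -68.0
rotvec now->target (tool deg) [ 0.18 -0.37  0.19]
shift after turn (mm) [-2.6 -1.3  4.6]  shift now [-2.6 -1.3  4.6]
```

```bash
python3 -m crank '[[[0,0,3.5,0,-0.3,0],[0,0,1.5,0,0,0],[0,0,0.5,0,0,0]]]'; python3 -m crank '[[[0,0,0,0,0,0],[0,0,0,0,0,0],[0,0,0,0,0,0],[0,0,-30,0,0,0],[0,0,-50,0,0,0],[0,0,-50,0,0,0],[0,0,0,0,0,0]]]' 0.2;  python3 go.py 0.536 0.0295 0.06 -87.6
```

```text
time: 57.58
ee_pos: [0.4729, -0.3515, 0.0159]
eef_rot: [[0.999, 0.045, 0.002], [0.045, -0.999, -0.004], [0.001, 0.004, -1.0]]
ft_force: [-3.0, 1.0, 9.4]
gripper_width: 0.0394
time: 58.45
ee_pos: [0.4727, -0.3508, 0.1488]
eef_rot: [[0.999, 0.045, 0.001], [0.045, -0.999, -0.003], [0.0, 0.003, -1.0]]
ft_force: [0.6, 0.1, -0.8]
gripper_width: 0.0548
t 58.5 pos [ 0.4727 -0.3508  0.1488] psi -87.42 w 0.0548 F [ 0.6  0.1 -0.8] j7 -64.0
rotvec now->target (tool deg) [ 0.17 -0.03  0.18]
shift after turn (mm) [  79.2 -377.3   88.8]  shift now [  80.4 -377.3   87.7]
```

```bash
python3 - <<'E'
from m import *
im,d,P=cloud('top'); w=P[...,2]; v,u=np.mgrid[:400,:640]
m=(w>.028)&(w<.055)&(u>305)&(u<385)&(v>190)&(v<225)
print(rect(m,.04))
E
python3 -m crank '[[[10,-54,0,0,0,0],[10,-54,0,0,0,0],[12,-54,0,0,0,0],[12,-54,0,0,0,0],[12,-54,0,0,0,0],[12,-54,0,0,0,0],[12,-50,0,0,0,0],[0,0,0,0,0,0],[0,0,40,0,0,0],[0,0,40,0,0,0],[0,0,0,0,0,0]]]' 0.3; python3 go.py 0.536 0.0295 0.016 -87.6
```

```text
(array([543.6,  28.4]), array([32. , 56.7]), 89.14, 244)
time: 59.88
ee_pos: [0.5269, 0.0359, 0.0499]
eef_rot: [[0.999, 0.042, -0.022], [0.042, -0.999, 0.0], [-0.022, -0.001, -1.0]]
ft_force: [-0.6, -0.8, 0.9]
gripper_width: 0.0596
t 59.9 pos [0.5269 0.0359 0.0499] psi -87.6 w 0.0596 F [-0.6 -0.8  0.9] j7 -111.0
rotvec now->target (tool deg) [-0.06  1.26  0.  ]
shift after turn (mm) [ 8.8  6.7 33.9]  shift now [ 9.5  6.8 33.7]
```

```bash
python3 -m crank '[[[9,6.8,0,0,1.2,0],[0,0,0,0,0,0],[0,0,15,0,0,0],[0,0,12,0,0,0],[0,0,4,0,0,0],[0,0,0,0,0,0]]]'; python3 go.py 0.536 0.0295 0.016 -87.6
```

```text
time: 60.62
ee_pos: [0.5387, 0.0278, 0.0195]
eef_rot: [[0.999, 0.04, 0.004], [0.04, -0.999, 0.001], [0.004, -0.001, -1.0]]
ft_force: [-0.9, -1.1, 0.2]
gripper_width: 0.0593
t 60.6 pos [0.5387 0.0278 0.0195] psi -87.71 w 0.0593 F [-0.9 -1.1  0.2] j7 -112.0
rotvec now->target (tool deg) [-0.03 -0.23 -0.11]
shift after turn (mm) [-2.6 -1.9  3.5]  shift now [-2.7 -1.9  3.5]
```

```bash
python3 -m crank '[[[-2.5,-2,3,0,0,0],[0,0,0,0,0,0]]]'; python3 -m crank '[[[0,0,0,0,0,0],[0,0,0,0,0,0],[0,0,0,0,0,0],[0,0,-15,0,0,0],[0,0,-30,0,0,0],[0,0,-45,0,0,0],[0,0,-35,0,0,0],[0,0,0,0,0,0]]]' -1 30;  python3 go.py 0.46 -0.255 0.05 -87.6
```

```text
time: 60.88
ee_pos: [0.5361, 0.0301, 0.0165]
eef_rot: [[0.999, 0.04, 0.004], [0.04, -0.999, 0.001], [0.004, -0.001, -1.0]]
ft_force: [0.2, 0.8, 0.1]
gripper_width: 0.0594
time: 61.88
ee_pos: [0.5358, 0.0303, 0.1496]
eef_rot: [[0.999, 0.041, 0.006], [0.041, -0.999, 0.001], [0.006, -0.001, -1.0]]
ft_force: [0.1, -0.1, -1.2]
gripper_width: 0.0338
t 61.9 pos [0.5358 0.0303 0.1496] psi -87.66 w 0.0338 F [ 0.1 -0.1 -1.2] j7 -107.0
rotvec now->target (tool deg) [-0.07 -0.36 -0.06]
shift after turn (mm) [-87.6 281.9  99.6]  shift now [-88.  282.1  98.7]
```

```bash
python3 -m crank '[[[-15,46,0,0,0,0],[-15,47,0,0,0,0],[-15,47,0,0,0,0],[-15,47,0,0,0,0],[-14,46,0,0,0,0],[-14,45,0,0,0,0],[0,0,0,0,0,0],[0,0,40,0,0,0],[0,0,40,0,0,0],[0,0,0,0,0,0]]]'; python3 go.py 0.462 -0.255 0.0165 -87.6
```

```text
time: 63.12
ee_pos: [0.4558, -0.257, 0.0668]
eef_rot: [[0.999, 0.043, 0.006], [0.043, -0.999, 0.004], [0.006, -0.004, -1.0]]
ft_force: [-0.2, 0.3, -0.1]
gripper_width: 0.0336
t 63.1 pos [ 0.4558 -0.257   0.0668] psi -87.53 w 0.0336 F [-0.2  0.3 -0.1] j7 -75.0
rotvec now->target (tool deg) [-0.21 -0.34  0.07]
shift after turn (mm) [ 6.3 -1.7 50.3]  shift now [ 6.  -1.6 50.3]
```

```bash
python3 -m crank '[[[4,-1,20,0,-0.4,0],[0,0,18,0,0,0],[0,0,7,0,0,0],[0,0,3,0,0,0],[0,0,1,0,0,0],[0,0,0,0,0,0]]]'; python3 go.py 0.462 -0.255 0.0165 -87.6
```

```text
time: 63.88
ee_pos: [0.4643, -0.2547, 0.0233]
eef_rot: [[0.999, 0.046, 0.005], [0.046, -0.999, 0.001], [0.005, -0.001, -1.0]]
ft_force: [0.0, 0.4, -0.8]
gripper_width: 0.034
t 63.9 pos [ 0.4643 -0.2547  0.0233] psi -87.37 w 0.034 F [ 0.   0.4 -0.8] j7 -77.0
rotvec now->target (tool deg) [-0.07 -0.3   0.23]
shift after turn (mm) [-2.3  0.2  6.8]  shift now [-2.3  0.2  6.8]
```

```bash
python3 -m crank '[[[0,0,5,0,-0.3,0],[0,0,2,0,0,0],[0,0,0.5,0,0,0],[0,0,0,0,0,0]]]'; python3 go.py 0.462 -0.255 0.0165 -87.6
```

```text
time: 64.38
ee_pos: [0.4647, -0.2549, 0.0171]
eef_rot: [[0.999, 0.046, 0.0], [0.046, -0.999, 0.0], [0.0, -0.0, -1.0]]
ft_force: [-0.1, -0.1, -1.4]
gripper_width: 0.0338
t 64.4 pos [ 0.4647 -0.2549  0.0171] psi -87.38 w 0.0338 F [-0.1 -0.1 -1.4] j7 -77.0
rotvec now->target (tool deg) [-0.01 -0.03  0.22]
shift after turn (mm) [-2.7 -0.   0.6]  shift now [-2.7 -0.   0.6]
```

Near contact: lower a touch, release, rise, and go toward the bar.

```bash
python3 -m crank '[[[0,0,1.2,0,0,0],[0,0,0.5,0,0,0]]]'|grep -E 'force|pos'; python3 -m crank '[[[0,0,0,0,0,0],[0,0,0,0,0,0],[0,0,0,0,0,0],[0,0,-30,0,0,0],[0,0,-50,0,0,0],[0,0,-50,0,0,0],[-10,-50,0,0,0,0],[-10,-50,0,0,0,0],[-10,-50,0,0,0,0],[0,-50,0,0,0,0],[0,0,0,0,0,-10],[0,0,0,0,0,-10],[0,0,0,0,0,-10],[0,0,0,0,0,-10],[0,0,0,0,0,-10],[0,0,0,0,0,-10],[0,0,0,0,0,-10],[0,0,0,0,0,-10],[0,0,0,0,0,-10],[0,0,0,0,0,0]]]' 0.2; python3 go.py 0.4308 -0.0225 0.1 2.4; python3 - <<'E'
from h import *
im,d,P=cloud('top'); save('board.png',im,(390,190,530,280),5)
E
```

```text
ee_pos: [0.4646, -0.2549, 0.017]
ft_force: [-2.2, 1.6, 6.2]
time: 67.12
ee_pos: [0.4245, -0.0499, 0.1498]
eef_rot: [[-0.095, 0.995, 0.001], [0.995, 0.095, 0.0], [0.0, 0.001, -1.0]]
ft_force: [-0.7, 0.5, -0.2]
gripper_width: 0.0554
t 67.1 pos [ 0.4245 -0.0499  0.1498] psi 5.44 w 0.0554 F [-0.7  0.5 -0.2] j7 -11.0
rotvec now->target (tool deg) [ 0.08 -0.01  3.04]
shift after turn (mm) [27.1  7.5 49.8]  shift now [26.7  8.8 49.8]
```

View pics/board.png

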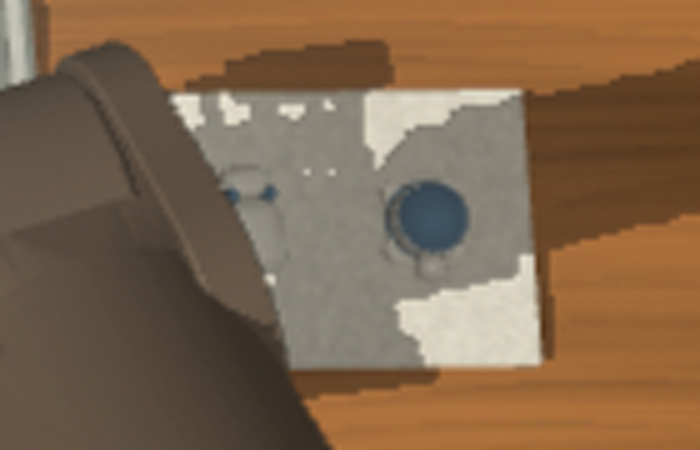

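The tortoise stands on the board at crop (432,218). The hippo at (250,220) is half hidden by the arm, so I'll check it again later. Now push the tray home.

```bash
python3 -m crank '[[[26,9,0,0,0,3],[0,0,0,0,0,0],[0,0,30,0,0,0],[0,0,20,0,0,0],[0,0,0,0,0,0]]]' 0; python3 go.py 0.431 -0.0225 0.055 2.4
```

```text
time: 67.8
ee_pos: [0.4314, -0.0246, 0.0988]
eef_rot: [[-0.022, 1.0, 0.002], [1.0, 0.022, -0.001], [-0.001, 0.002, -1.0]]
ft_force: [0.0, -0.1, 0.7]
gripper_width: 0.0457
t 67.8 pos [ 0.4314 -0.0246  0.0988] psi 1.25 w 0.0457 F [ 0.  -0.1  0.7] j7 -24.0
rotvec now->target (tool deg) [ 0.11  0.09 -1.15]
shift after turn (mm) [ 2.1 -0.3 43.8]  shift now [ 2.2 -0.4 43.8]
```

```bash
python3 -m crank '[[[2,0,20,0,0,-1.1],[0,0,20,0,0,0],[0,0,5,0,0,0],[0,0,0,0,0,0]]]'|grep pos; python3 -m crank '[[[0,0,0,0,0,0],[0,0,0,0,0,0],[0,0,0,0,0,0],[0,0,0,0,0,0],[0,9,0,0,0,0],[0,10,0,0,0,0],[0,10,0,0,0,0],[0,10,0,0,0,0],[0,10,0,0,0,0],[0,10,0,0,0,0],[0,10,0,0,0,0],[0,10,0,0,0,0],[0,10,0,0,0,0],[0,10,0,0,0,0],[0,10,0,0,0,0],[0,10,0,0,0,0],[0,8,0,0,0,0],[0,5,0,0,0,0],[0,5,0,0,0,0]]]' -1 25; python3 go.py 0.5707 -0.018 0.057 2.4
```

```text
ee_pos: [0.4333, -0.0243, 0.0556]
time: 70.68
ee_pos: [0.5706, -0.0183, 0.0571]
eef_rot: [[-0.037, 0.999, -0.012], [0.999, 0.037, -0.006], [-0.006, -0.012, -1.0]]
ft_force: [-26.2, 0.5, 28.0]
gripper_width: 0.012
t 70.7 pos [ 0.5706 -0.0183  0.0571] psi 2.11 w 0.012 F [-26.2   0.5  28. ] j7 -25.0
rotvec now->target (tool deg) [-0.7   0.34 -0.29]
shift after turn (mm) [0.2 0.1 0.1]  shift now [0.2 0.1 0.1]
```

Home at the stop (26 N, same 0.5706 as before). Release, rise, and move to the left clear of everything to look.

```bash
python3 -m crank '[[[0,0,0,0,0,0],[0,0,0,0,0,0],[0,0,0,0,0,0],[0,0,-20,0,0,0],[0,0,-50,0,0,0],[0,0,-50,0,0,0],[0,0,-40,0,0,0],[40,-30,0,0,0,0],[50,-30,0,0,0,0],[50,-30,0,0,0,0],[50,0,0,0,0,0],[50,0,0,0,0,0],[0,0,0,0,0,0],[0,0,0,0,0,0]]]' 0; python3 - <<'E'
from m import *
im,d,P=cloud('top'); save('final.png',im,(270,110,520,280),3.1)
w=P[...,2]; g=im.astype(int); v,u=np.mgrid[:400,:640]
m=(w>.026)&(w<.06)&(u>410)&(u<510)&(v>205)&(v<262)
n,l,st,c=cv2.connectedComponentsWithStats(m.astype(np.uint8))
for i in range(1,n):
    if st[i,4]>40: print(st[i,4],onplane('top',c[i],.04).round(3), 'zmax',np.percentile(w[l==i],95).round(3))
gg=g.sum(2)/3; print('bar',rect((gg<80)&(u>315)&(u<390)&(v>185)&(v<215),.078))
im,d,P=cloud('side'); save('finals.png',im,(230,110,390,240),4)
E
```

```text
time: 72.42
ee_pos: [0.4764, 0.2266, 0.2377]
eef_rot: [[-0.034, 0.999, 0.008], [0.999, 0.034, -0.003], [-0.003, 0.008, -1.0]]
ft_force: [0.2, 0.8, -0.6]
gripper_width: 0.0457
258 [[ 0.471 -0.255]] zmax 0.046
215 [[ 0.47 -0.35]] zmax 0.047
bar (array([569.7, -15.1]), array([13.2, 94. ]), 1.63, 165)
```

View pics/final.png

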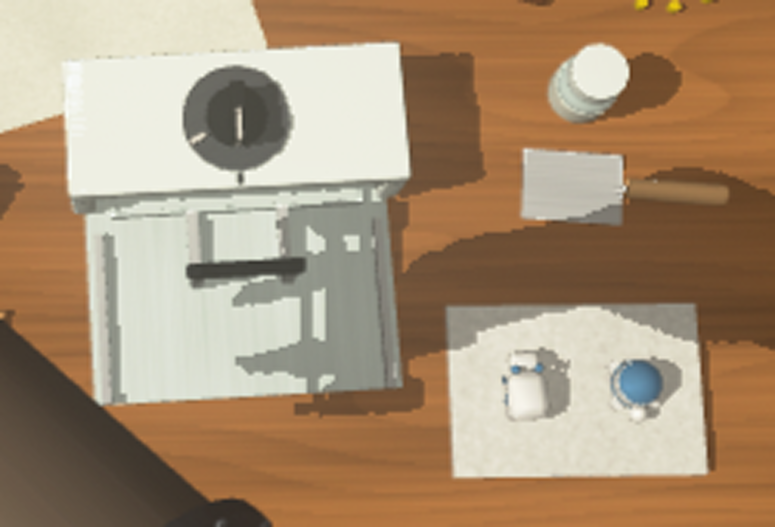

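View pics/finals.png

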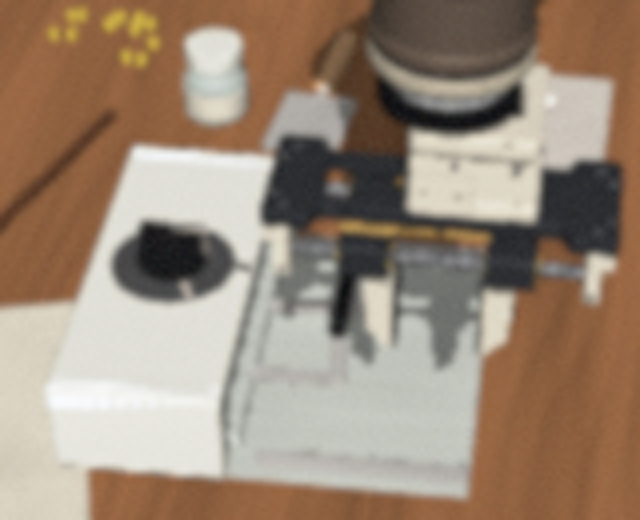

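Both animals stand upright on the board: hippo at crop (525,388), tortoise at (638,383). The dial is off, the tray is home, and the jar and spatula are in place. Handing in.

```bash
python3 -c "
from rig import bot
print(bot.job_done())"
```

```text
the job is handed in; nothing more can be done
None
```

The job is finished and handed in at about 72 s of robot time. No verdict came back, so what follows rests on my own measurements.

**What I did:** Only the hippo and the tortoise were present; there was no elephant.
1. I drew the tray out, stood both animals in it and pushed it home.
2. I turned the dial to the white mark and left it there for over 4 s, then turned it back to off.
3. I drew the tray out again, stood both animals on the drying board and pushed the empty tray home.

The tortoise was knocked about 25 mm aside in the tray along the way. I found it again in the picture and picked it up from there.

**Last checks:**
- **Animals:** both stand upright near the middle of the board, the hippo at about (0.471, -0.255) and the tortoise at (0.470, -0.350). Their tops are at 46–47 mm. The hippo should top out near 42 mm on the board, so its reading is about 4 mm high, which I put down to depth noise.
- **Tray:** home against its stop. The gripper stopped at the same point as on the first push, and the camera puts the bar at the matching place.
- **Dial:** off. The gripper heading left it about 0.02 rad from the stop. On the mark, the pointer agreed with it to about 2° by the gripper heading, the stripe and the mark's position. A line fitted to the mark's few pixels read about 7–9° off; I took that fit as unreliable.
- **Other objects:** the jar and spatula look unmoved. The mug was not in the final crop, but the arm never went near it.

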